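Load the dish tray into the viewing dock and hold its hood at the index

ROBOT

A 6-joint arm with a two-finger parallel gripper is mounted at the origin on a cart in front of the work surface, level with it; the furniture and walls round the work are solid. World frame = base frame: x ahead of the robot, y to its left, z up, the work surface at z = 0. Lengths are in mm, angles in degrees, forces in N, time in s.
With the tool pointing down it reaches from about 275 to 1000 mm from the base axis. Payload 8.4 kg.
Tool frame: the origin (TCP) lies on the centre line of the jaws, within the pads' length; the fingertips stand 11 mm ahead of it and the grasp point (between the pads) lies 8 mm behind it; z points along the fingers, y is the direction in which the jaws open and shut (so a half turn about z gives the same grasp; the last joint's range is limited). The gripper opens to 85 mm and grips with 20 to 120 N. Pads are 22 mm wide; open, the fingers measure 114 mm over their backs; the gripper's body (76 mm by 85 mm) begins 54 mm behind the grasp point. The pads swing forward as they close: fully open they stand 13 mm farther back than shut.
Start: joints at [-64.309, 20.225, 93.587, -0, 66.188, -0.138], TCP at [272.303, -562.565, 242.281] pointing down, gripper open.
Joint ranges: [-150.9, 150.9], [-52.94, 120.26], [3.33, 152.33], [-74.26, 254.26], [0, 154.13], [-172.89, 172.89]. Speed limits (degrees/s): [127.2, 127.2, 159.86, 180, 180, 180].

INTERFACE

Orientations are given as [roll, pitch, yaw] about the fixed x, y, z axes, in that order (R = Rz(yaw) Ry(pitch) Rx(roll)).
In Python, from workcell import telemetry, cams, manip gives the robot as it stands.
- The arm moves only by the tool carry_out, never from a script. Its argument "increments" is a list of rows, each an object of numbers: "dx", "dy", "dz": the shift along the tool's x, y, z in mm; "ax", "ay", "az": the turn, a rotation vector about the tool's x, y, z in degrees; "gripper": the closure, from -1 (fully open) to 1 (shut). A call has 1 to 12 rows; each row shifts and turns the commanded pose from where the row before left it, along the tool's axes as they then stand; what a row does not reach is not made up. A row lasts 1/10 s, in which the tool goes at most 50 mm and 8.59 degrees, less where a joint would pass 70% of its speed; a pose out of reach is approached as far as the arm can. A call is refused whole if a number of a shift passes 50 or a number of a turn 8.59, either way. A call with a gripper value outside its range is refused whole. The fingers move at their own pace and stop on an object; the grip force is fixed at half the most. Time passes only in rows, so rows that do not move let the fingers close. It gives the time, the measured TCP pose, the force and the opening at its end, in the units of the state.
- telemetry.read_state(): the state, without advancing time (a new reading comes with each control period).
- cams.capture(name): name is "scene" or "top" or "wrist"; returns a dict with "pixels" (384x512x3 uint8, red, green, blue), "mtx" (3x3 intrinsics, pixels), "k1" (the pictures are not rectified: a ray, as slopes to the right and down, at radius r is drawn at 1 + k1 r^2 times it, then the intrinsics apply), "R" (3x3) and "t" (3): a world point X has camera coordinates R X + t. Camera axes: x right, y down, z forward; pixel columns grow to the right and rows downward; lengths in mm; the calibration is good to about 2 mm. A picture is of the moment at which its call begins. There is no depth.
- manip.finish_job(): hands the job in, once; it reports no verdict.
Trained networks look in a picture, given as the dict that the camera call returned (one of the last four; its "shot" number tells which), for a name from the list of things; names that differ only in an ending like _2 or _b are one class to them, and where a whole thing is asked for, a point or a joint stands for the part that bears it (a point fixed in the world has none). Each returns a list of dicts, best first, with "confidence" (0 to 1); they miss things now and then, are a little off and sometimes report something else, mostly with a low value. They report only what shows in the picture. A call takes as long as a camera call. They do not tell look-alikes from the thing itself.
- cams.search_frame(query, picture): "xy" ([column, row] as shares, 0 to 1, of the picture: columns of its width, rows of its height, amid what is visible of it).
- cams.spot_point(query, picture): "xy" ([column, row] as shares, 0 to 1, of the picture: columns of its width, rows of its height: a listed point, or the origin of a listed thing).
The state is a dict: "t": time; "q": joint angles; "qd": joint speeds; "joint_efforts": joint torques, N m; "ee_pos": TCP position; "tcp_rot": TCP orientation; "force": force on the tool from outside, world axes, zero at the start; "ft_torque": the same for the moment, N m; "finger_gap": opening from 0.0 (shut) to 1.0 (fully open).
Only numpy, scipy, OpenCV 4.12 (cv2) and the standard library are available. Lean on these libraries where they do the work, as an engineer would, in place of code of your own. Each camera call takes 0.05 s, during which the arm holds its last target. There are 200 camera calls.

TASK

Take the small metal tray by its upright fin and slide it, with its two culture dishes, into the slot of the white viewing dock until it is fully home, while the dock's hood stays shut. Then let go of the tray, lift the hood by its roller grip until it lines up with the index arm beside it, and finish while still holding it there, as it falls shut by itself. Leave the index arm and the other things on the desk as they are, and both dishes in their tray.

Things in the scene. Friction and masses are not known exactly. Their poses are not given: they have to be found in the camera images.
- dock: White viewing dock fixed to the desk, 110 mm (x) by 117 mm (y), walls 48 mm high. Origin on the desk under the middle; z up. Its slot runs along its y axis at x = 0, 56 mm wide, without a floor (the tray slides on the desk). Mouth at the -y end, inner end wall at the +y end. The hood is hinged along the +x edge.
- dock_mouth (a point): Middle of the slot's mouth at desk height, dock y = -55 mm. A lintel spans it, underside 28 mm above the desk. Flared guides, 26 mm high, reach 25 mm further out, where they are about 85 mm apart. Axes are the dock's: the tray goes in along +y.
- dock_stop (a point): Middle of the slot's inner end wall (the stop) at 6 mm above the desk, dock y = +50 mm; the nose of the tray touches it when fully home.
- tray_fin (a point): Centre of the grip zone of the loose tray's upright black fin, 32 mm above the desk; fin 16 mm thick along x, 26 mm along y, top 45 mm above the desk. Axes are the tray's: +y points from the fin to the nose, which goes into the slot first; fully in, the tray's axes lie along the dock's. A flat tongue carries the fin 104 mm behind the tray's middle.
- tray_nose (a point): Middle of the tray's leading end face, 153 mm ahead of the fin's centre along the tray's +y, 6 mm above the desk. The metal tray is 50 mm wide, 98 mm long, 10 mm high (floor 3 mm thick), with two square pockets; 0.10 to 0.20 kg. Fully home the nose touches the dock's stop.
- dish_far_mid (a point): Centre of the loose clear culture dish (38 mm wide, 10 mm high) in the tray's pocket next to the nose.
- dish_near_mid (a point): Centre of the loose clear culture dish (38 mm wide, 10 mm high) in the tray's pocket next to the fin.
- pocket_far (a point): Middle of the tray's pocket next to the nose, at the height of a lying dish's centre.
- pocket_near (a point): Middle of the tray's pocket next to the fin, at the height of a lying dish's centre.
- hood (a joint): Angle of the grey hood (flat plate with a window) on top of the dock, rad: 0 shut and level, growing as its front edge is lifted, stop at 1.5. Free hinge: it falls shut when let go. About 0.35 kg, may vary by 30 percent: 1 to 2.5 N at the roller lift it.
- hood_grip (a point): Centre of the hood's black roller grip: cylinder of 22 mm diameter, 26 mm long, axis along the dock's y, on a 10 mm stem in front of the hood, 157 mm from the hinge axis, 53 mm above the desk when shut. It may be pinched over its flat ends from above and can turn in the grip about y. Axes: x along the hood plate from roller to hinge, y along the hinge.
- hood_hinge (a point): Point on the hood's hinge axis, at the hood's middle, 52 mm above the desk; the axis runs along the dock's y, at dock x = +57 mm. The hood turns about +y (right-hand).
- index (a joint): Angle of the index arm, rad, same zero, axis and sense as hood: the marked angle for the hood. Stiff friction; not to be moved. It differs from time to time, 0.45 to 0.9.
- index_tip (a point): Free end of the steel index arm, a pointer 99 mm long from the hinge axis, standing 17 mm beyond the hood's +y side edge, in front of an arc scale. When the hood lines up with it, plate and arm lie at the same slope. Axes: x along the arm from the tip to the hinge.
- timer: Bystander: white bench timer, 41 x 68 x 50 mm high; origin at the centre of its underside.
- bottle: Bystander: small brown bottle with white cap, 26 mm wide, 62 mm high; origin at the centre of its underside.
- cube: Bystander: black filter cube, 39 x 40 x 37 mm high; origin at the centre of its underside.
- spare_dish: Bystander: larger clear culture dish standing on the desk, 62 mm wide, 14 mm high; origin at the centre of its underside.
- case: Bystander: white pot with black screw lid, 45 mm wide, 66 mm high; origin at the centre of its underside.
- tweezers: Bystander: steel tweezers lying flat, 124 x 12 x 8 mm, along its x axis; origin at the centre of its underside.
Things that resemble listed ones, but are neither listed nor needed, are in the scene too. Leave any turquoise look-alike of the part that bears dish_far_mid alone.

How it is judged:
By the outcome, as a careful person would: the job done as asked, in the order asked, and still so for the second after the job is handed in, while the arm keeps its last pose, push and grip.
It also fails if it takes over 54 s, if anything falls off the work surface, if the arm or the gripper's body presses on something with over 40 N, if the wrist force passes 120 N, or if a joint passes its speed limit or range.

## Working session

There is one attempt and no reset: what is moved stays moved. The work goes in short steps, Python scripts to look and compute and a tool call to move; the robot and the scene stay as the last step left them, time stands still between calls to the robot, and variables do not carry over. Pictures are saved under pics/ and viewed, about 8 in all and at most 12, crops included, and the job is handed in when it is done.

Besides the shell and the picture viewer there is one more tool, called as name(argument=value, ...), one argument or row to a line, values as JSON. carry_out: Moves the arm, as the interface text tells. Its arguments: {"type":"object","properties":{"increments":{"type":"array"}},"required":["increments"]}

```bash
mkdir -p pics; cat > h.py <<'E'
import numpy as np, cv2
from workcell import telemetry, cams, manip
def ray(p,xy):
    h,w=p["pixels"].shape[:2]; K=np.array(p["mtx"]); k=p["k1"]
    d=np.array([(xy[0]*w-K[0,2])/K[0,0],(xy[1]*h-K[1,2])/K[1,1]]); u=d.copy()
    for _ in range(20): u=d/(1+k*(u@u))
    R=np.array(p["R"]);t=np.array(p["t"])
    v=R.T@np.array([u[0],u[1],1]); return -R.T@t, v/np.linalg.norm(v)
def atz(p,xy,z):
    o,v=ray(p,xy); return o+v*(z-o[2])/v[2]
def tri(rs):
    A=sum(np.eye(3)-np.outer(v,v) for o,v in rs); b=sum((np.eye(3)-np.outer(v,v))@o for o,v in rs)
    X=np.linalg.solve(A,b); return X,[float(np.linalg.norm(np.cross(X-o,v))) for o,v in rs]
def proj(p,X):
    K=np.array(p["mtx"]);c=np.array(p["R"])@X+np.array(p["t"]);u=c[:2]/c[2];u=u*(1+p["k1"]*(u@u))
    return K[:2,:2]@u+K[:2,2]
def save(p,n,crop=None,s=1.5):
    im=p["pixels"][:,:,::-1].copy()
    if crop: im=im[crop[1]:crop[3],crop[0]:crop[2]]
    cv2.imwrite("pics/"+n,cv2.resize(im,None,fx=s,fy=s,interpolation=cv2.INTER_CUBIC))
E
python3 - <<'E'
from h import *
np.set_printoptions(precision=1,suppress=True)
Z=dict(dock=0,dock_mouth=0,dock_stop=6,tray_fin=32,tray_nose=6,dish_far_mid=8,dish_near_mid=8,hood_grip=53,hood_hinge=52,index_tip=100,timer=0,bottle=0,cube=0,spare_dish=0,case=0,tweezers=0)
P={}
for n in("scene","top"):
    p=cams.capture(n);P[n]=p;save(p,n+"0.png",s=1.5)
for q,z in Z.items():
    for n,p in P.items():
        for d in cams.spot_point(q,p)[:3]:
            print(q,n,np.array(d["xy"])*[512,384],round(d["confidence"],2),atz(p,d["xy"],z))
E
```

```text
dock scene [254.7 202.7] 0.93 [566.1  45.6   0. ]
dock scene [297.2 199.7] 0.59 [678.7 -39.8   0. ]
dock top [222.8 177.8] 0.68 [579.6  53.9   0. ]
dock_mouth scene [260.6 207.1] 0.97 [560.   10.5   0. ]
dock_mouth scene [323.7 230.4] 0.31 [ 596.6 -224.6    0. ]
dock_mouth top [244.  181.6] 0.65 [568.5  -0.9   0. ]
dock_stop scene [246.8 200.9] 0.63 [548.9  65.1   6. ]
tray_fin scene [298.3 202.1] 0.39 [627.2 -92.5  32. ]
tray_fin top [373.4 177.4] 0.68 [ 568.3 -329.3   32. ]
tray_nose scene [302.7 226.4] 0.85 [ 562.3 -171.8    6. ]
tray_nose top [308.6 182.6] 0.92 [ 561.7 -168.     6. ]
dish_far_mid scene [282.7 239.9] 0.63 [ 467.3 -182.4    8. ]
dish_far_mid scene [266.1 231.2] 0.56 [ 465.4 -115.9    8. ]
dish_far_mid scene [308.5 231.2] 0.47 [ 552.4 -203.7    8. ]
dish_far_mid top [321.2 185.9] 0.75 [ 552.2 -200.     8. ]
dish_far_mid top [308.8 215.5] 0.64 [ 476.6 -165.     8. ]
dish_far_mid top [277.7 214.8] 0.54 [480.1 -85.5   8. ]
dish_near_mid scene [323.2 235.8] 0.62 [ 563.8 -250.2    8. ]
dish_near_mid scene [320.5 205.7] 0.34 [ 691.3 -130.1    8. ]
dish_near_mid top [341.8
[... 777 characters left out ...]
[662.4 -61.8   0. ]
bottle scene [227.7 195.2] 0.33 [536.6 150.1   0. ]
bottle top [259.1 145.2] 0.58 [664.1 -42.4   0. ]
cube scene [243.4 238.9] 0.77 [399.4 -90.3   0. ]
cube top [284.5 248.3] 0.82 [ 394.8 -100.9    0. ]
spare_dish scene [207.7 214.1] 0.7 [411.4  96.7   0. ]
spare_dish scene [231.4 198.2] 0.37 [532.  124.5   0. ]
spare_dish top [208.  248.5] 0.87 [398.9  94.    0. ]
case scene [178.7 188.8] 0.83 [444.6 311.6   0. ]
case scene [269.7 184.1] 0.68 [694.2 108.2   0. ]
case scene [317.8 207.9] 0.27 [ 685.3 -124.2    0. ]
case top [126.7 235.5] 0.75 [436.5 299.9   0. ]
tweezers scene [332.1 224.4] 0.59 [ 639.9 -220.9    0. ]
tweezers top [320.3 151.1] 0.63 [ 645.2 -203.     0. ]
```

View pics/top0.png

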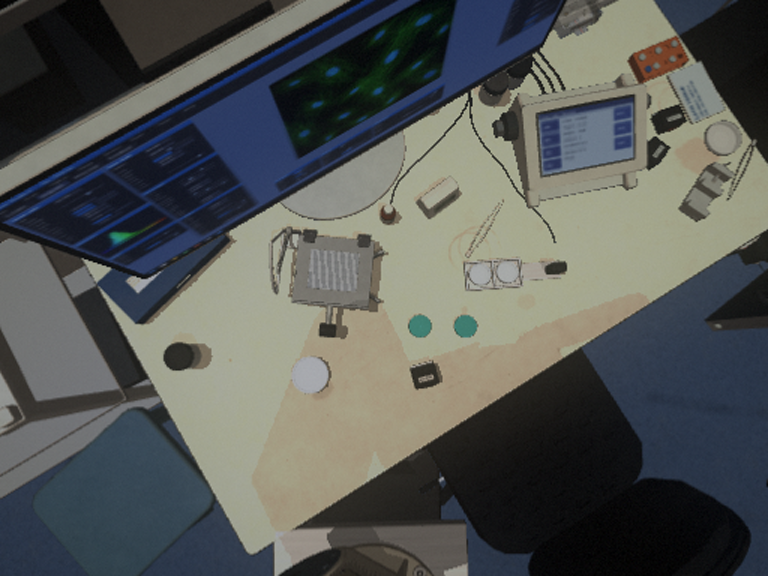

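View pics/scene0.png

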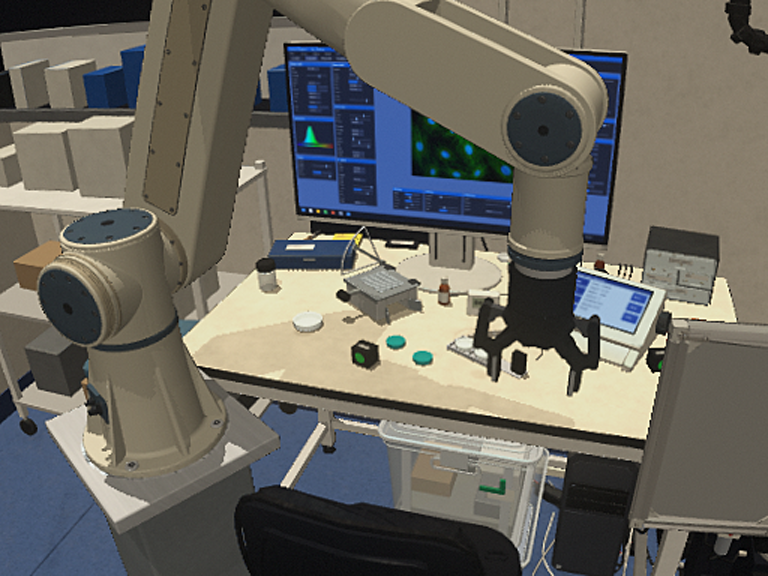

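The top view shows the dock at about (336,270) with its mouth on the right, and the roller at (328,328). The tray is at (495,273) with its black fin at (555,268). The turquoise dishes at (420,325) and (466,325) are look-alikes. Next I'll go above the tray.

```bash
cat >> h.py <<'E'
from scipy.spatial.transform import Rotation as Ro
np.set_printoptions(precision=2,suppress=True)
def delta(pos,yaw=None,rpy=None):
    s=telemetry.read_state(); R0=Ro.from_euler("xyz",s["tcp_rot"],degrees=True)
    d=R0.inv().apply(np.array(pos)-s["ee_pos"]); r=rpy if rpy else [180,0,yaw]
    w=(R0.inv()*Ro.from_euler("xyz",r,degrees=True)).as_rotvec(degrees=True)
    print("t",s["t"],"pos",np.array(s["ee_pos"]),"rot",np.array(s["tcp_rot"]),"F",np.array(s["force"]),"gap",s["finger_gap"])
    print("delta",d,"rotvec",w)
E
python3 - <<'E'
from h import *
s=telemetry.read_state();print(s["tcp_rot"],s["t"])
print(Ro.from_euler("xyz",s["tcp_rot"],degrees=True).as_matrix())
p=cams.capture("wrist"); R0=Ro.from_euler("xyz",s["tcp_rot"],degrees=True)
print("cam in tool",R0.inv().apply(-np.array(p["R"]).T@p["t"]-np.array(s["ee_pos"])),"\n",R0.as_matrix().T@np.array(p["R"]).T, p["mtx"])
delta([568,-290,230],90);delta([568,-290,230],-90)
E
```

```text
[-180.      0.     25.83] 1.7
[[ 0.9   0.44 -0.  ]
 [ 0.44 -0.9   0.  ]
 [-0.   -0.   -1.  ]]
cam in tool [  72.77    0.71 -132.85] 
 [[ 0.   -0.96 -0.29]
 [ 1.    0.    0.  ]
 [-0.   -0.29  0.96]] [[332.32   0.   255.67]
 [  0.   332.32 191.68]
 [  0.     0.     1.  ]]
t 1.75 pos [ 272.29 -562.54  242.27] rot [-180.     -0.     25.83] F [-0.16 -1.32 -0.71] gap 0.9968649394908199
delta [ 384.91 -116.49   12.28] rotvec [ -0.    -0.   -64.17]
t 1.75 pos [ 272.29 -562.54  242.27] rot [-180.     -0.     25.83] F [-0.16 -1.32 -0.71] gap 0.9968649394908199
delta [ 384.91 -116.49   12.28] rotvec [ -0.     0.   115.83]
```

carry_out(
  increments=[
    {"dx": 33,"dy": -13,"dz": 1},
    {"dx": 33,"dy": -13,"dz": 1},
    {"dx": 33,"dy": -13,"dz": 1},
    {"dx": 33,"dy": -13,"dz": 1},
    {"dx": 33,"dy": -13,"dz": 1},
    {"dx": 33,"dy": -13,"dz": 1},
    {"dx": 33,"dy": -13,"dz": 1},
    {"dx": 33,"dy": -13,"dz": 1},
    {"dx": 33,"dy": -13,"dz": 1},
    {"dx": 33,"dy": -13,"dz": 1},
    {"dx": 33,"dy": -13,"dz": 1},
    {"dx": 33,"dy": -13,"dz": 1},
  ],
)

```text
validation failed for argument at $.in...
```

carry_out(
  increments=[
    {"az": -8},
    {"az": -8},
    {"az": -8},
    {"az": -8},
    {"az": -8},
    {"az": -8},
    {"az": -8},
    {"az": -8},
    {},
  ],
)

```text
validation failed for argument at $.in...
```

```bash
python3 - <<'E'
from h import *
p=cams.capture("wrist");save(p,"w1.png",s=1.4)
for q,z in dict(tray_fin=32,tray_nose=6,dish_far_mid=8,dish_near_mid=8,pocket_near=8,pocket_far=8,dock_mouth=0,tweezers=0).items():
    for d in cams.spot_point(q,p)[:3]: print(q,np.array(d["xy"])*[512,384],round(d["confidence"],2),atz(p,d["xy"],z))
delta([568,-325,200],93)
E
```

```text
t 2.2 pos [ 272.32 -562.58  242.29] rot [180.    -0.    25.83] F [-0.77  0.67  0.4 ] gap 0.9989331959331319
delta [369.65 -85.03  42.29] rotvec [  0.     0.   -67.17]
```

View pics/w1.png

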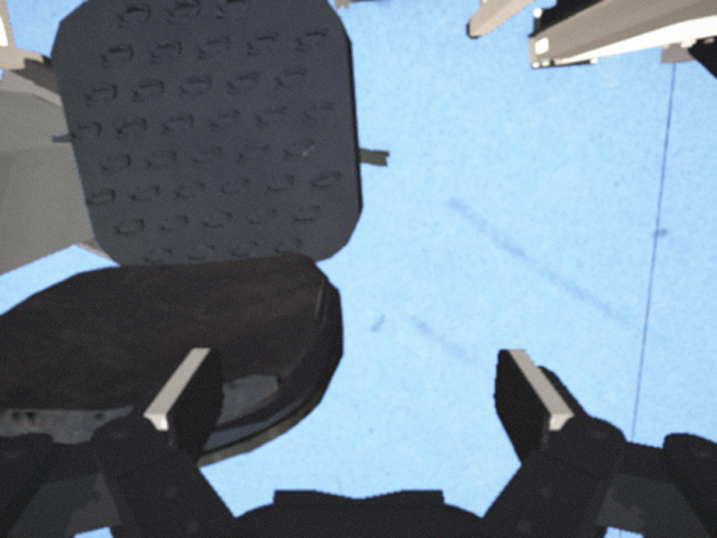

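The move was refused, so this picture shows the floor from the start pose. I'll retry with every key given in each row.

carry_out(
  increments=[
    {"dx": 33,"dy": -13,"dz": 1,"ax": 0,"ay": 0,"az": 0,"gripper": -1},
    {"dx": 33,"dy": -13,"dz": 1,"ax": 0,"ay": 0,"az": 0,"gripper": -1},
    {"dx": 33,"dy": -13,"dz": 1,"ax": 0,"ay": 0,"az": 0,"gripper": -1},
    {"dx": 33,"dy": -13,"dz": 1,"ax": 0,"ay": 0,"az": 0,"gripper": -1},
    {"dx": 33,"dy": -13,"dz": 1,"ax": 0,"ay": 0,"az": 0,"gripper": -1},
    {"dx": 33,"dy": -13,"dz": 1,"ax": 0,"ay": 0,"az": 0,"gripper": -1},
    {"dx": 33,"dy": -13,"dz": 1,"ax": 0,"ay": 0,"az": 0,"gripper": -1},
    {"dx": 33,"dy": -13,"dz": 1,"ax": 0,"ay": 0,"az": 0,"gripper": -1},
    {"dx": 33,"dy": -13,"dz": 1,"ax": 0,"ay": 0,"az": 0,"gripper": -1},
    {"dx": 33,"dy": -13,"dz": 1,"ax": 0,"ay": 0,"az": 0,"gripper": -1},
    {"dx": 33,"dy": -13,"dz": 1,"ax": 0,"ay": 0,"az": 0,"gripper": -1},
    {"dx": 33,"dy": -13,"dz": 1,"ax": 0,"ay": 0,"az": 0,"gripper": -1},
  ],
)

```text
t: 3.4
ee_pos: [561.7, -248.4, 230.3]
tcp_rot: [180.0, -0.0, 25.8]
force: [-0.6, -0.8, 1.1]
finger_gap: 0.997
```

carry_out(
  increments=[
    {"dx": 0,"dy": 0,"dz": 0,"ax": 0,"ay": 0,"az": -8,"gripper": -1},
    {"dx": 0,"dy": 0,"dz": 0,"ax": 0,"ay": 0,"az": -8,"gripper": -1},
    {"dx": 0,"dy": 0,"dz": 0,"ax": 0,"ay": 0,"az": -8,"gripper": -1},
    {"dx": 0,"dy": 0,"dz": 0,"ax": 0,"ay": 0,"az": -8,"gripper": -1},
    {"dx": 0,"dy": 0,"dz": 0,"ax": 0,"ay": 0,"az": -8,"gripper": -1},
    {"dx": 0,"dy": 0,"dz": 0,"ax": 0,"ay": 0,"az": -8,"gripper": -1},
    {"dx": 0,"dy": 0,"dz": 0,"ax": 0,"ay": 0,"az": -8,"gripper": -1},
    {"dx": 0,"dy": 0,"dz": 0,"ax": 0,"ay": 0,"az": -8,"gripper": -1},
    {"dx": 0,"dy": 0,"dz": 0,"ax": 0,"ay": 0,"az": 0,"gripper": -1},
  ],
)

```text
t: 4.3
ee_pos: [560.8, -249.7, 230.3]
tcp_rot: [180.0, 0.0, 89.9]
force: [0.1, -0.7, -0.4]
finger_gap: 0.998
```

```bash
python3 - <<'E'
from h import *
p=cams.capture("wrist");save(p,"w2.png",s=1.4)
for q,z in dict(tray_fin=32,tray_nose=6,dish_far_mid=8,dish_near_mid=8,pocket_near=8,pocket_far=8,dock_mouth=0,tweezers=0).items():
    for d in cams.spot_point(q,p)[:3]: print(q,np.array(d["xy"])*[512,384],round(d["confidence"],2),atz(p,d["xy"],z))
delta([568,-325,200],93)
E
```

```text
tray_fin [261.58 238.2 ] 0.93 [ 567.14 -329.58   32.  ]
tray_nose [255.08  90.32] 0.64 [ 560.23 -175.62    6.  ]
dish_far_mid [258.61 113.7 ] 0.84 [ 563.89 -199.03    8.  ]
dish_far_mid [170.39  84.02] 0.77 [ 473.91 -169.3     8.  ]
dish_far_mid [168.91   3.61] 0.74 [477.68 -95.55   8.  ]
dish_near_mid [261.79 157.79] 0.68 [ 567.42 -245.67    8.  ]
pocket_near [255.28 161.32] 0.91 [ 560.38 -249.55    8.  ]
tweezers [331.42 127.91] 0.7 [ 642.69 -214.51    0.  ]
t 4.75 pos [ 560.76 -249.61  230.26] rot [-180.      0.     89.78] F [1.21 0.05 0.  ] gap 1.0008360150597582
delta [-75.36   7.53  30.27] rotvec [-0.    0.   -3.22]
```

View pics/w2.png

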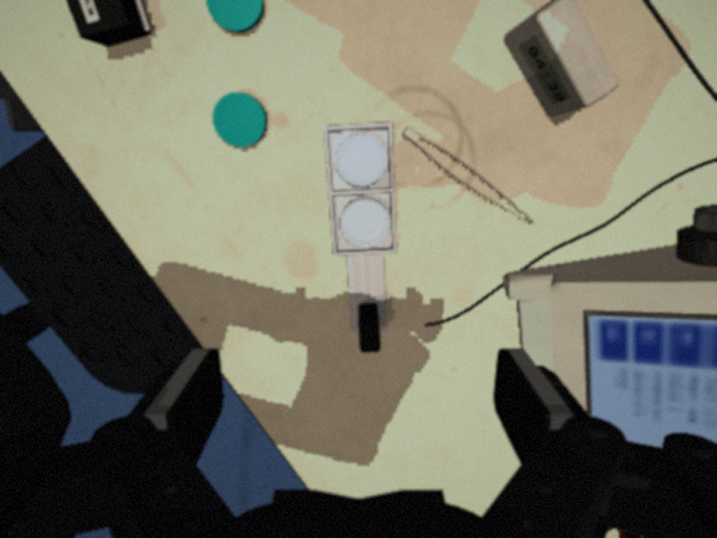

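The picture shows the tray at about (363,190) and the fin at (369,327), with nothing close to the fin. I'll go down on it.

carry_out(
  increments=[
    {"dx": -40,"dy": 3,"dz": 20,"ax": 0,"ay": 0,"az": -2,"gripper": -1},
    {"dx": -40,"dy": 5,"dz": 36,"ax": 0,"ay": 0,"az": 0,"gripper": -1},
    {"dx": 0,"dy": 0,"dz": 40,"ax": 0,"ay": 0,"az": 0,"gripper": -1},
    {"dx": 0,"dy": 0,"dz": 40,"ax": 0,"ay": 0,"az": 0,"gripper": -1},
    {"dx": 0,"dy": 0,"dz": 30,"ax": 0,"ay": 0,"az": 0,"gripper": -1},
    {"dx": 0,"dy": 0,"dz": 20,"ax": 0,"ay": 0,"az": 0,"gripper": -1},
    {"dx": 0,"dy": 0,"dz": 14,"ax": 0,"ay": 0,"az": 0,"gripper": -1},
    {"dx": 0,"dy": 0,"dz": 5,"ax": 0,"ay": 0,"az": 0,"gripper": -1},
    {"dx": 0,"dy": 0,"dz": 0,"ax": 0,"ay": 0,"az": 0,"gripper": -1},
  ],
)

```text
t: 5.65
ee_pos: [569.5, -326.5, 27.9]
tcp_rot: [-180.0, -0.0, 91.8]
force: [0.4, 0.5, 0.9]
finger_gap: 1.001
```

```bash
python3 - <<'E'
from h import *
p=cams.capture("wrist");save(p,"w3.png",s=1.4)
for q,z in dict(tray_fin=32,tray_nose=6,dish_far_mid=8,dish_near_mid=8,pocket_near=8,pocket_far=8,dock_mouth=0).items():
    for d in cams.spot_point(q,p)[:2]: print(q,np.array(d["xy"])*[512,384],round(d["confidence"],2),atz(p,d["xy"],z))
delta([567,-329,24],92)
E
```

```text
tray_fin [250.88 267.3 ] 0.86 [ 567.14 -327.01   32.  ]
dish_near_mid [252.52  76.42] 0.71 [ 565.32 -247.52    8.  ]
t 6.05 pos [ 569.8  -326.64   28.67] rot [179.95   0.03  91.83] F [ 0.36 -0.24 -0.35] gap 1.0036468653638
delta [-2.27 -2.88  4.67] rotvec [ 0.05  0.03 -0.17]
```

carry_out(
  increments=[
    {"dx": -1,"dy": -3,"dz": 4,"ax": 0,"ay": 0,"az": 0,"gripper": -1},
    {"dx": 0,"dy": 0,"dz": 0,"ax": 0,"ay": 0,"az": 0,"gripper": 1},
    {"dx": 0,"dy": 0,"dz": 0,"ax": 0,"ay": 0,"az": 0,"gripper": 1},
    {"dx": 0,"dy": 0,"dz": 0,"ax": 0,"ay": 0,"az": 0,"gripper": 1},
    {"dx": 0,"dy": 0,"dz": 0,"ax": 0,"ay": 0,"az": 0,"gripper": 1},
    {"dx": 0,"dy": 0,"dz": 0,"ax": 0,"ay": 0,"az": 0,"gripper": 1},
    {"dx": 0,"dy": 0,"dz": 0,"ax": 0,"ay": 0,"az": 0,"gripper": 1},
    {"dx": 0,"dy": 0,"dz": 0,"ax": 0,"ay": 0,"az": 0,"gripper": 1},
  ],
)

```text
t: 6.85
ee_pos: [566.8, -327.7, 24.2]
tcp_rot: [180.0, 0.0, 91.8]
force: [0.0, -0.3, 1.8]
finger_gap: 0.179
```

```bash
python3 - <<'E'
from h import *
P={n:cams.capture(n) for n in("scene","top","wrist")}
for n in("wrist","top","scene"):
  for q,z in dict(tray_fin=32,tray_nose=6,dish_near_mid=8,pocket_near=8,dock=0,dock_mouth=0,dock_stop=6,hood_grip=53,hood_hinge=52).items():
    for d in cams.spot_point(q,P[n])[:2]: print(n,q,np.array(d["xy"])*[512,384],round(d["confidence"],2),atz(P[n],d["xy"],z))
delta([567,-329,24],92)
save(P["top"],"t2.png",(165,130,285,250),5)
E
```

```text
wrist tray_fin [254.31 268.8 ] 0.76 [ 565.85 -326.85   32.  ]
wrist dish_near_mid [261.58  66.89] 0.69 [ 566.32 -245.      8.  ]
top tray_fin [373.3  178.79] 0.68 [ 564.77 -328.84   32.  ]
top tray_nose [310.37 185.2 ] 0.81 [ 554.78 -172.42    6.  ]
top dish_near_mid [335.  179.9] 0.62 [ 567.02 -236.53    8.  ]
top pocket_near [338.79 182.09] 0.95 [ 561.11 -246.09    8.  ]
top dock [223.39 176.29] 0.86 [583.55  52.44   0.  ]
top dock [338.02 181.09] 0.57 [ 564.75 -245.98    0.  ]
top dock_mouth [245.2 183.9] 0.72 [562.45  -3.86   0.  ]
top hood_grip [217.6  219.99] 0.61 [468.76  64.5   53.  ]
top hood_hinge [338.69 178.48] 0.72 [ 564.76 -236.54   52.  ]
top hood_hinge [223.49 156.9 ] 0.56 [624.8  48.2  52. ]
scene tray_fin [342.99 237.62] 0.81 [ 566.69 -318.25   32.  ]
scene tray_nose [301.41 226.79] 0.82 [ 558.03 -170.5     6.  ]
scene dish_near_mid [321.38 233.89] 0.66 [ 567.9 -239.9    8. ]
scene pocket_near [322.   233.01] 0.91 [ 572.7  -238.11    8.  ]
scene dock [303.82 226.71] 0.6 [ 570.47 -168.91    0.  ]
scene dock [343.09 241.31] 0.59 [ 591.44 -301.54    0.  ]
scene dock_mouth [262.2  206.71] 0.84 [565.34   8.64   0.  ]
scene dock_stop [244.38 200.29] 0.6 [546.03  73.91   6.  ]
scene hood_grip [226.1 197.8] 0.58 [461.79  60.94  53.  ]
scene hood_hinge [268.49 181.52] 0.75 [634.07  49.95  52.  ]
scene hood_hinge [307.1  232.82] 0.37 [ 492.08 -251.72   52.  ]
t 8.35 pos [ 566.77 -327.7    24.2 ] rot [179.97   0.02  91.83] F [ 0.8  -0.87  4.47] gap 0.1788441204416416
delta [-1.31  0.19  0.2 ] rotvec [ 0.03  0.02 -0.17]
```

View pics/t2.png

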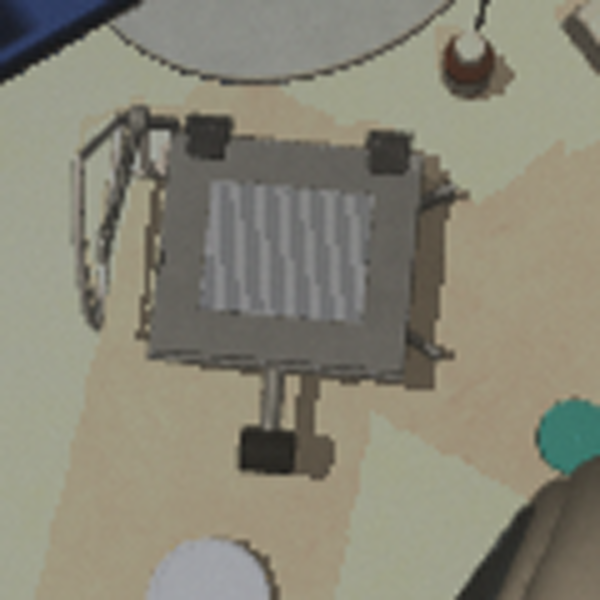

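The crop shows the hood plate, with corners near (185,130), (418,155), (405,378) and (150,350). The roller is at (268,450), the guide tips are at (460,190) and (448,353), and the index arm is on the left at about (140,120) to (98,325).

```bash
python3 - <<'E'
from h import *
p=cams.capture("top")
def w(c,z): 
    u=(np.array(c)/5-0.4+[165,130])/[512,384]; return atz(p,u,z)
fr=[w((150,352),58),w((405,379),58)]; bk=[w((208,137),62),w((390,153),62)]; gt=[w((462,190),26),w((450,354),26)]
rol=w((268,450),64)
for n,(a,b) in dict(front=fr,back=bk,guides=gt).items():
    d=a-b; print(n,a,b,"mid",(a+b)/2,"yaw of y", np.degrees(np.arctan2(-d[0],d[1])), np.linalg.norm(d))
print("roller top",rol)
g=gt[0]-gt[1];print("guide x dir yaw",np.degrees(np.arctan2(g[1],g[0])))
for yaw in(-5,-6,-7):
    c,s=np.cos(np.radians(yaw)),np.sin(np.radians(yaw)); R=np.array([[c,-s],[s,c]])
    print(yaw,"origin from roller",w((268,450),53)[:2]-R@[-100,0],"from guides",((gt[0]+gt[1])/2)[:2]-R@[0,-80],"from hinge",((bk[0]+bk[1])/2)[:2]-R@[55,0])
E
```

```text
front [518.41 119.49  58.  ] [502.52  -4.44  58.  ] mid [510.46  57.52  58.  ] yaw of y -7.304628034775268 124.94790903074582
back [623.48  90.02  62.  ] [613.73   0.72  62.  ] mid [618.61  45.37  62.  ] yaw of y -6.236351030215503 89.82750419252051
guides [600.43 -34.98  26.  ] [516.86 -27.02  26.  ] mid [558.65 -31.    26.  ] yaw of y -95.44155441106336 83.95119672575373
roller top [469.29  62.17  64.  ]
guide x dir yaw -5.441554411063366
-5 origin from roller [569.3   54.31] from guides [565.62  48.69] from hinge [563.81  50.16]
-6 origin from roller [569.14  52.57] from guides [567.01  48.56] from hinge [563.91  51.12]
-7 origin from roller [568.94  50.84] from guides [568.39  48.4 ] from hinge [564.02  52.07]
```

carry_out(
  increments=[
    {"dx": 8,"dy": -3,"dz": 0,"ax": 0,"ay": 0,"az": 0,"gripper": 1},
    {"dx": 13,"dy": -4,"dz": 0,"ax": 0,"ay": 0,"az": 0,"gripper": 1},
    {"dx": 13,"dy": -4,"dz": 0,"ax": 0,"ay": 0,"az": 1,"gripper": 1},
    {"dx": 13,"dy": -4,"dz": 0,"ax": 0,"ay": 0,"az": 1.3,"gripper": 1},
    {"dx": 13,"dy": -4,"dz": 0,"ax": 0,"ay": 0,"az": 1.5,"gripper": 1},
    {"dx": 13,"dy": -4,"dz": 0,"ax": 0,"ay": 0,"az": 1.5,"gripper": 1},
    {"dx": 13,"dy": -4,"dz": 0,"ax": 0,"ay": 0,"az": 1.5,"gripper": 1},
    {"dx": 13,"dy": -4,"dz": 0,"ax": 0,"ay": 0,"az": 1.5,"gripper": 1},
    {"dx": 13,"dy": -3,"dz": 0,"ax": 0,"ay": 0,"az": 0,"gripper": 1},
    {"dx": 8,"dy": -2,"dz": 0,"ax": 0,"ay": 0,"az": 0,"gripper": 1},
    {"dx": 4,"dy": 0,"dz": 0,"ax": 0,"ay": 0,"az": 0,"gripper": 1},
    {"dx": 0,"dy": 0,"dz": 0,"ax": 0,"ay": 0,"az": 0,"gripper": 1},
  ],
)

```text
t: 9.6
ee_pos: [533.9, -201.7, 24.1]
tcp_rot: [-180.0, -0.0, 83.6]
force: [-0.6, 1.9, 7.3]
finger_gap: 0.174
```

```bash
python3 - <<'E'
from h import *
P={n:cams.capture(n) for n in("wrist","top","scene")}
for n in P:
  for q,z in dict(tray_nose=6,dish_near_mid=8,dish_far_mid=8,pocket_near=8,pocket_far=8,dock_mouth=0,).items():
    for d in cams.spot_point(q,P[n])[:2]: print(n,q,np.array(d["xy"])*[512,384],round(d["confidence"],2),atz(P[n],d["xy"],z))
delta([538.4,-200.9,24],83.5)
save(P["wrist"],"w4.png",s=1.4)
t=P["top"]; 
save(t,"t3.png",(210,130,340,230),6)
E
```

```text
wrist dish_near_mid [256.31  70.89] 0.88 [ 543.06 -121.2     8.  ]
wrist dish_far_mid [89.7  20.31] 0.89 [477.61 -93.94   8.  ]
wrist dish_far_mid [123.19 197.11] 0.81 [ 474.41 -169.85    8.  ]
top tray_nose [263.42 190.  ] 0.95 [544.87 -50.6    6.  ]
top dish_near_mid [290.  189.2] 0.47 [ 545.29 -119.09    8.  ]
top dish_near_mid [260.4  147.19] 0.29 [657.03 -45.43   8.  ]
top dish_far_mid [307.71 217.69] 0.57 [ 471.06 -162.07    8.  ]
top dish_far_mid [277.2 213.2] 0.57 [484.26 -84.3    8.  ]
top pocket_near [290.61 192.69] 0.77 [ 536.21 -120.38    8.  ]
top pocket_near [263.48 189.08] 0.63 [547.04 -50.72   8.  ]
top pocket_far [268.6  190.31] 0.75 [543.58 -63.83   8.  ]
top dock_mouth [242.38 184.7 ] 0.59 [560.49   3.49   0.  ]
top dock_mouth [186.01 182.09] 0.38 [570.36 149.33   0.  ]
scene tray_nose [264.81 206.21] 0.68 [566.37  -2.79   6.  ]
scene tray_nose [286.31 219.42] 0.17 [ 556.62 -109.05    6.  ]
scene dish_near_mid [284.72 221.8 ] 0.61 [ 541.03 -117.66    8.  ]
scene dish_near_mid [322.51 209.51] 0.25 [ 677.29 -150.49    8.  ]
scene dish_far_mid [262.71 228.4 ] 0.65 [468.81 -97.74   8.  ]
scene dish_far_mid [283.9  240.61] 0.45 [ 467.13 -187.44    8.  ]
scene pocket_near [285.29 221.18] 0.54 [ 544.75 -116.37    8.  ]
scene pocket_far [275.1 215. ] 0.79 [548.66 -68.27   8.  ]
scene dock_mouth [263.12 208.28] 0.74 [560.46  -0.96   0.  ]
t 10.65 pos [ 533.88 -201.75   24.14] rot [-179.95   -0.04   83.53] F [0.4  1.97 8.55] gap 0.1779410197395222
delta [1.35 4.4  0.13] rotvec [-0.05 -0.04  0.03]
```

View pics/w4.png

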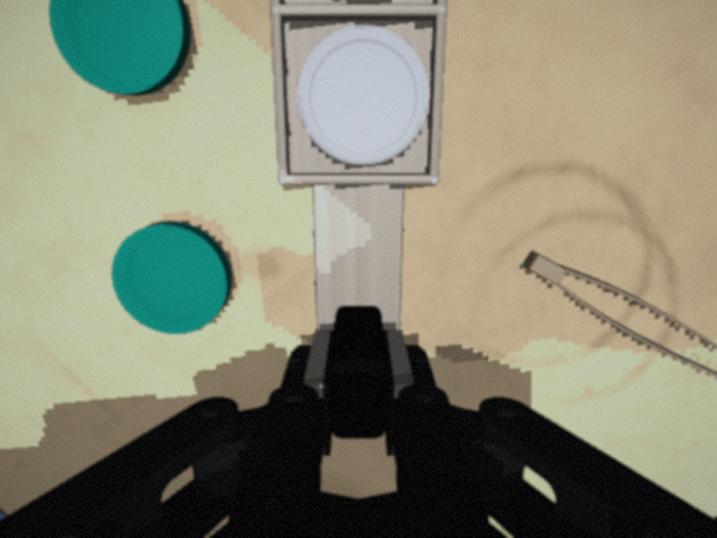

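The wrist view shows the tray square to the gripper and the near dish seated. Next I'll check against the guides in the top crop.

View pics/t3.png

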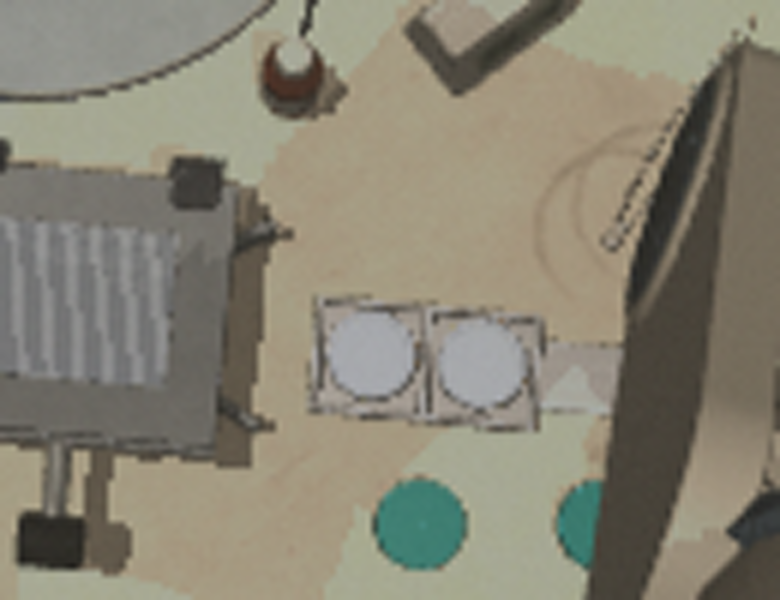

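The top crop shows the guide tips at about (290,233) and (268,425). The tray corners are at (318,300), (543,318), (540,428) and (310,412).

```bash
python3 - <<'E'
from h import *
p=cams.capture("top")
def w(c,z): return atz(p,(np.array(c)/6-0.4+[210,130])/[512,384],z)
g=[w((290,233),26),w((270,426),26)]
c=[w(k,10) for k in((318,300),(543,318),(540,428),(310,412))]
print("guides",g,"mid",sum(g)/2); n=(c[0]+c[3])/2; b=(c[1]+c[2])/2
print("nose",n,"back",b,"yaw",np.degrees(np.arctan2(-(n-b)[0],(n-b)[1])),np.linalg.norm(n-b),np.linalg.norm(c[0]-c[3]))
s=telemetry.read_state()
print(proj(p,np.array([0,0,0])), s["ee_pos"])
E
```

```text
guides [array([598.24, -37.31,  26.  ]), array([516.35, -27.01,  26.  ])] mid [557.3  -32.16  26.  ]
nose [547.35 -46.71  10.  ] back [ 537.96 -144.05   10.  ] yaw -5.51033694842528 97.79315025926208 48.39260582979704
[248.07 413.91] [ 533.93 -201.75   24.17]
```

carry_out(
  increments=[
    {"dx": 0,"dy": 3,"dz": -0.4,"ax": 0,"ay": 0,"az": 0,"gripper": 1},
    {"dx": 4,"dy": 3,"dz": 0,"ax": 0,"ay": 0,"az": 0,"gripper": 1},
    {"dx": 8,"dy": 0,"dz": 0,"ax": 0,"ay": 0,"az": 0,"gripper": 1},
    {"dx": 8,"dy": 0,"dz": 0,"ax": 0,"ay": 0,"az": 0,"gripper": 1},
    {"dx": 8,"dy": 0,"dz": 0,"ax": 0,"ay": 0,"az": 0,"gripper": 1},
    {"dx": 8,"dy": 0,"dz": 0,"ax": 0,"ay": 0,"az": 0,"gripper": 1},
    {"dx": 0,"dy": 0,"dz": 0,"ax": 0,"ay": 0,"az": 0,"gripper": 1},
  ],
)

```text
t: 11.4
ee_pos: [544.4, -166.1, 24.2]
tcp_rot: [-180.0, -0.0, 83.6]
force: [-0.2, 2.7, 1.8]
finger_gap: 0.178
```

carry_out(
  increments=[
    {"dx": 5,"dy": 0,"dz": 0,"ax": 0,"ay": 0,"az": 0,"gripper": 1},
    {"dx": 5,"dy": 0,"dz": 0,"ax": 0,"ay": 0,"az": 0,"gripper": 1},
    {"dx": 5,"dy": 0,"dz": 0,"ax": 0,"ay": 0,"az": 0,"gripper": 1},
    {"dx": 5,"dy": 0,"dz": 0,"ax": 0,"ay": 0,"az": 0,"gripper": 1},
    {"dx": 0,"dy": 0,"dz": 0,"ax": 0,"ay": 0,"az": 0,"gripper": 1},
  ],
)

```text
t: 11.9
ee_pos: [546.7, -147.2, 24.2]
tcp_rot: [-180.0, -0.0, 83.5]
force: [-0.9, 0.1, -0.5]
finger_gap: 0.178
```

```bash
python3 - <<'E'
from h import *
p=cams.capture("wrist"); save(p,"w5.png",s=1.4)
delta([545,-142,24],83.5)
E
```

```text
t 11.95 pos [ 546.67 -147.44   24.21] rot [-179.97   -0.01   83.56] F [ 0.36  0.22 -1.25] gap 0.18077303438170939
delta [ 5.22 -2.27  0.22] rotvec [-0.03 -0.01  0.06]
```

View pics/w5.png

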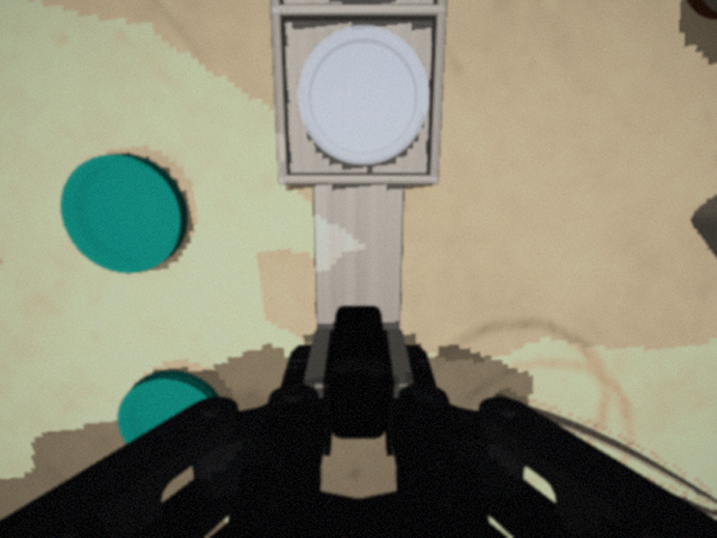

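Nothing is touching yet, with the nose at the mouth. I'll go on in short steps and watch the force.

carry_out(
  increments=[
    {"dx": 4,"dy": 0,"dz": 0,"ax": 0,"ay": 0,"az": 0,"gripper": 1},
    {"dx": 4,"dy": 0,"dz": 0,"ax": 0,"ay": 0,"az": 0,"gripper": 1},
    {"dx": 4,"dy": 0,"dz": 0,"ax": 0,"ay": 0,"az": 0,"gripper": 1},
    {"dx": 4,"dy": 0,"dz": 0,"ax": 0,"ay": 0,"az": 0,"gripper": 1},
    {"dx": 4,"dy": 0,"dz": 0,"ax": 0,"ay": 0,"az": 0,"gripper": 1},
  ],
)

```text
t: 12.45
ee_pos: [549.1, -127.7, 24.4]
tcp_rot: [-180.0, -0.0, 83.5]
force: [-0.3, -1.3, -1.7]
finger_gap: 0.181
```

carry_out(
  increments=[
    {"dx": 4,"dy": 0,"dz": 0,"ax": 0,"ay": 0,"az": 0,"gripper": 1},
    {"dx": 4,"dy": 0,"dz": 0,"ax": 0,"ay": 0,"az": 0,"gripper": 1},
    {"dx": 4,"dy": 0,"dz": 0,"ax": 0,"ay": 0,"az": 0,"gripper": 1},
    {"dx": 0,"dy": 0,"dz": 0,"ax": 0,"ay": 0,"az": 0,"gripper": 1},
  ],
)

```text
t: 12.85
ee_pos: [550.4, -115.6, 24.4]
tcp_rot: [-180.0, -0.0, 83.6]
force: [0.4, -0.2, -2.7]
finger_gap: 0.179
```

```bash
python3 - <<'E'
from h import *
p=cams.capture("wrist"); save(p,"w6.png",s=1.4)
delta([545,-142,24],83.5)
print(telemetry.read_state()["ft_torque"])
for q in("dock_mouth","dish_near_mid","pocket_near"):
    for d in cams.spot_point(q,p)[:2]: print(q,np.array(d["xy"])*[512,384],round(d["confidence"],2),atz(p,d["xy"],0))
E
```

```text
t 12.9 pos [ 550.44 -115.85   24.35] rot [-179.99   -0.     83.55] F [-0.35 -0.71 -1.54] gap 0.18052370921533809
delta [-26.6   -2.47   0.35] rotvec [-0.01 -0.    0.05]
[-0.11  0.04 -0.03]
dish_near_mid [260.71  71.88] 0.87 [561.65 -35.25   0.  ]
pocket_near [259.99  70.12] 0.41 [561.42 -34.48   0.  ]
```

View pics/w6.png

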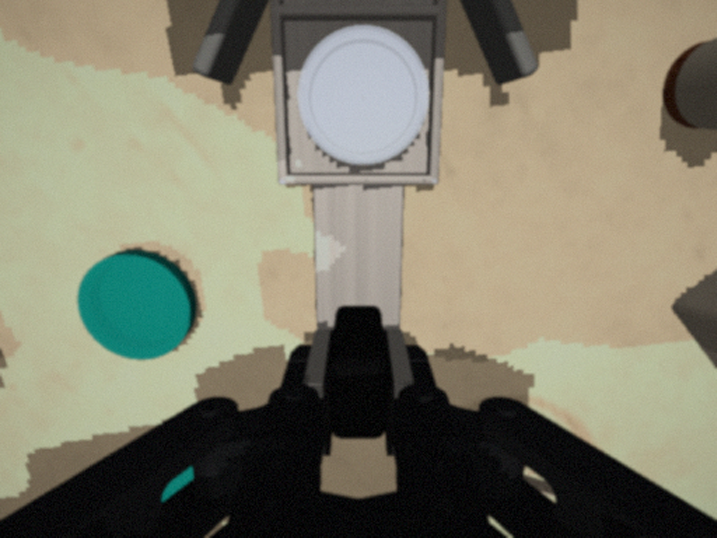

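The view is symmetric: the guide tips are at (215,80) and (515,78), and the tray's middle is at 360. I'll go on with 1 mm to the right.

carry_out(
  increments=[
    {"dx": 4,"dy": 0.5,"dz": 0,"ax": 0,"ay": 0,"az": 0,"gripper": 1},
    {"dx": 5,"dy": 0.5,"dz": 0,"ax": 0,"ay": 0,"az": 0,"gripper": 1},
    {"dx": 5,"dy": 0,"dz": 0,"ax": 0,"ay": 0,"az": 0,"gripper": 1},
    {"dx": 5,"dy": 0,"dz": 0,"ax": 0,"ay": 0,"az": 0,"gripper": 1},
    {"dx": 5,"dy": 0,"dz": 0,"ax": 0,"ay": 0,"az": 0,"gripper": 1},
    {"dx": 4,"dy": 0,"dz": 0,"ax": 0,"ay": 0,"az": 0,"gripper": 1},
    {"dx": 0,"dy": 0,"dz": 0,"ax": 0,"ay": 0,"az": 0,"gripper": 1},
  ],
)

```text
t: 13.75
ee_pos: [554.7, -87.8, 24.4]
tcp_rot: [-180.0, -0.0, 83.6]
force: [0.2, -0.0, -2.2]
finger_gap: 0.184
```

carry_out(
  increments=[
    {"dx": 4,"dy": 0,"dz": 0,"ax": 0,"ay": 0,"az": 0,"gripper": 1},
    {"dx": 4,"dy": 0,"dz": 0,"ax": 0,"ay": 0,"az": 0,"gripper": 1},
    {"dx": 4,"dy": 0,"dz": 0,"ax": 0,"ay": 0,"az": 0,"gripper": 1},
    {"dx": 4,"dy": 0,"dz": 0,"ax": 0,"ay": 0,"az": 0,"gripper": 1},
    {"dx": 4,"dy": 0,"dz": 0,"ax": 0,"ay": 0,"az": 0,"gripper": 1},
    {"dx": 3,"dy": 0,"dz": 0,"ax": 0,"ay": 0,"az": 0,"gripper": 1},
    {"dx": 0,"dy": 0,"dz": 0,"ax": 0,"ay": 0,"az": 0,"gripper": 1},
  ],
)

```text
t: 14.45
ee_pos: [557.3, -65.2, 24.4]
tcp_rot: [180.0, -0.0, 83.6]
force: [-0.2, -0.6, -1.6]
finger_gap: 0.178
```

carry_out(
  increments=[
    {"dx": 2,"dy": 0,"dz": 0,"ax": 0,"ay": 0,"az": 0,"gripper": 1},
    {"dx": 2,"dy": 0,"dz": 0,"ax": 0,"ay": 0,"az": 0,"gripper": 1},
    {"dx": 2,"dy": 0,"dz": 0,"ax": 0,"ay": 0,"az": 0,"gripper": 1},
    {"dx": 2,"dy": 0,"dz": 0,"ax": 0,"ay": 0,"az": 0,"gripper": 1},
    {"dx": 0,"dy": 0,"dz": 0,"ax": 0,"ay": 0,"az": 0,"gripper": 1},
  ],
)

```text
t: 14.95
ee_pos: [558.1, -57.4, 24.4]
tcp_rot: [180.0, -0.0, 83.5]
force: [1.3, 0.1, -1.7]
finger_gap: 0.177
```

carry_out(
  increments=[
    {"dx": 1,"dy": 0,"dz": 0,"ax": 0,"ay": 0,"az": 0,"gripper": 1},
    {"dx": 1,"dy": 0,"dz": 0,"ax": 0,"ay": 0,"az": 0,"gripper": 1},
    {"dx": 0,"dy": 0,"dz": 0,"ax": 0,"ay": 0,"az": 0,"gripper": 1},
  ],
)

```text
t: 15.25
ee_pos: [558.3, -55.5, 24.4]
tcp_rot: [-180.0, -0.0, 83.5]
force: [-0.1, -0.1, -1.4]
finger_gap: 0.183
```

carry_out(
  increments=[
    {"dx": 1,"dy": 0,"dz": 0,"ax": 0,"ay": 0,"az": 0,"gripper": 1},
    {"dx": 1,"dy": 0,"dz": 0,"ax": 0,"ay": 0,"az": 0,"gripper": 1},
    {"dx": 0,"dy": 0,"dz": 0,"ax": 0,"ay": 0,"az": 0,"gripper": 1},
  ],
)

```text
t: 15.55
ee_pos: [558.6, -53.6, 24.4]
tcp_rot: [180.0, -0.0, 83.5]
force: [0.7, -0.4, -2.3]
finger_gap: 0.181
```

carry_out(
  increments=[
    {"dx": 1,"dy": 0,"dz": 0,"ax": 0,"ay": 0,"az": 0,"gripper": 1},
    {"dx": 1,"dy": 0,"dz": 0,"ax": 0,"ay": 0,"az": 0,"gripper": 1},
    {"dx": 0,"dy": 0,"dz": 0,"ax": 0,"ay": 0,"az": 0,"gripper": 1},
  ],
)

```text
t: 15.85
ee_pos: [558.7, -53.3, 24.6]
tcp_rot: [180.0, 0.1, 83.6]
force: [-2.4, -12.7, 0.6]
finger_gap: 0.181
```

carry_out(
  increments=[
    {"dx": 1,"dy": 0,"dz": 0,"ax": 0,"ay": 0,"az": 0,"gripper": 1},
    {"dx": 0,"dy": 0,"dz": 0,"ax": 0,"ay": 0,"az": 0,"gripper": 1},
  ],
)

```text
t: 16.05
ee_pos: [558.7, -53.3, 24.7]
tcp_rot: [180.0, 0.2, 83.6]
force: [-2.8, -20.0, 3.1]
finger_gap: 0.182
```

carry_out(
  increments=[
    {"dx": 1,"dy": 0,"dz": 0,"ax": 0,"ay": 0,"az": 0,"gripper": 1},
    {"dx": 0,"dy": 0,"dz": 0,"ax": 0,"ay": 0,"az": 0,"gripper": 1},
  ],
)

```text
t: 16.25
ee_pos: [558.7, -53.2, 24.8]
tcp_rot: [180.0, 0.3, 83.6]
force: [-5.0, -26.5, 4.1]
finger_gap: 0.174
```

The tray is firmly against the stop: the force rises while the pose stays put, and the place agrees with the estimate. I'll relax the push, let go and rise.

carry_out(
  increments=[
    {"dx": -2.5,"dy": 0,"dz": 0,"ax": 0,"ay": 0,"az": 0,"gripper": 1},
    {"dx": 0,"dy": 0,"dz": 0,"ax": 0,"ay": 0,"az": 0,"gripper": -0.2},
    {"dx": 0,"dy": 0,"dz": 0,"ax": 0,"ay": 0,"az": 0,"gripper": -0.2},
    {"dx": 0,"dy": 0,"dz": 0,"ax": 0,"ay": 0,"az": 0,"gripper": -0.2},
    {"dx": 0,"dy": 0,"dz": 0,"ax": 0,"ay": 0,"az": 0,"gripper": -0.2},
    {"dx": 0,"dy": 0,"dz": -15,"ax": 0,"ay": 0,"az": 0,"gripper": -0.2},
    {"dx": 0,"dy": 0,"dz": -30,"ax": 0,"ay": 0,"az": 0,"gripper": -0.2},
    {"dx": 0,"dy": 0,"dz": -40,"ax": 0,"ay": 0,"az": 0,"gripper": -0.2},
    {"dx": 0,"dy": 0,"dz": -40,"ax": 0,"ay": 0,"az": 0,"gripper": -0.2},
    {"dx": 0,"dy": 0,"dz": -40,"ax": 0,"ay": 0,"az": 0,"gripper": -0.2},
    {"dx": 0,"dy": 0,"dz": -20,"ax": 0,"ay": 0,"az": 0,"gripper": -0.2},
    {"dx": 0,"dy": 0,"dz": 0,"ax": 0,"ay": 0,"az": 0,"gripper": -0.2},
  ],
)

```text
t: 17.45
ee_pos: [560.7, -52.2, 214.0]
tcp_rot: [179.6, -0.0, 83.5]
force: [0.2, -0.7, -0.7]
finger_gap: 0.596
```

```bash
python3 - <<'E'
from h import *
P={n:cams.capture(n) for n in("wrist","top","scene")}
for n in P:
  for q,z in dict(tray_fin=32,hood_grip=53,hood_hinge=52,index_tip=100).items():
    for d in cams.spot_point(q,P[n])[:2]: print(n,q,np.array(d["xy"])*[512,384],round(d["confidence"],2),atz(P[n],d["xy"],z))
delta([430,60,200],-6.5)
save(P["wrist"],"w7.png",s=1.4)
s=telemetry.read_state();print(s["q"])
E
```

```text
wrist tray_fin [248.52 171.69] 0.76 [554.91 -53.46  32.  ]
wrist tray_fin [320.    52.99] 0.47 [630.33  46.2   32.  ]
wrist hood_grip [128.72  53.41] 0.64 [469.66  61.87  53.  ]
wrist hood_hinge [322.92  52.99] 0.58 [628.75  44.27  52.  ]
top tray_fin [264.29 185.7 ] 0.54 [552.95 -52.18  32.  ]
top hood_grip [225.48 179.6 ] 0.39 [567.66  43.96  53.  ]
top hood_hinge [227.12 156.1 ] 0.63 [626.66  39.15  52.  ]
top index_tip [186.21 178.98] 0.38 [564.72 133.2  100.  ]
scene tray_fin [273.51 203.48] 0.6 [566.39 -43.38  32.  ]
scene tray_fin [268.7 185.2] 0.21 [642.75  58.58  32.  ]
scene hood_grip [226.82 193.38] 0.74 [481.97  82.29  53.  ]
scene hood_hinge [267.32 183.9 ] 0.69 [619.26  40.01  52.  ]
scene index_tip [238.18 165.89] 0.63 [578.26 136.52 100.  ]
t 18.2 pos [558.72 -52.17 209.28] rot [-179.99   -0.     83.53] F [-0.27  0.07  0.19] gap 0.6018898958864831
delta [  96.95 -140.55    9.3 ] rotvec [-0.01  0.01 90.03]
[ -5.49  16.58 103.37   0.    60.06   0.98]
```

View pics/w7.png

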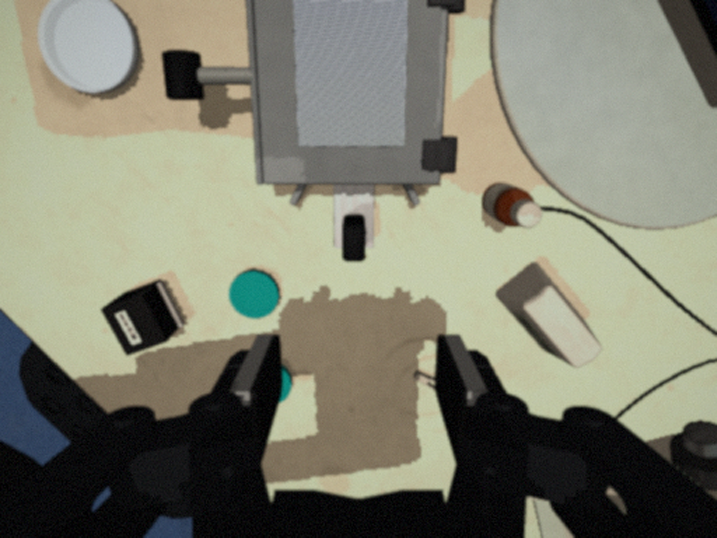

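The view shows the tray home with the fin at (355,237) outside the guides, the hood shut and the roller at (183,75). Now I'll move over the roller and turn 90°.

carry_out(
  increments=[
    {"dx": 26,"dy": -26,"dz": 0,"ax": 0,"ay": 0,"az": 0,"gripper": -0.2},
    {"dx": 26,"dy": -26,"dz": 0,"ax": 0,"ay": 0,"az": 0,"gripper": -0.2},
    {"dx": 26,"dy": -26,"dz": 0,"ax": 0,"ay": 0,"az": 0,"gripper": -0.2},
    {"dx": 25,"dy": -25,"dz": 0,"ax": 0,"ay": 0,"az": 0,"gripper": -0.2},
    {"dx": 0,"dy": 0,"dz": 0,"ax": 0,"ay": 0,"az": 8.2,"gripper": -0.2},
    {"dx": 0,"dy": 0,"dz": 0,"ax": 0,"ay": 0,"az": 8.2,"gripper": -0.2},
    {"dx": 0,"dy": 0,"dz": 0,"ax": 0,"ay": 0,"az": 8.2,"gripper": -0.2},
    {"dx": 0,"dy": 0,"dz": 0,"ax": 0,"ay": 0,"az": 8.2,"gripper": -0.2},
    {"dx": 0,"dy": 0,"dz": 0,"ax": 0,"ay": 0,"az": 8.2,"gripper": -0.2},
    {"dx": 0,"dy": 0,"dz": 0,"ax": 0,"ay": 0,"az": 8.2,"gripper": -0.2},
    {"dx": 0,"dy": 0,"dz": 0,"ax": 0,"ay": 0,"az": 8.2,"gripper": -0.2},
    {"dx": 0,"dy": 0,"dz": 0,"ax": 0,"ay": 0,"az": 8.2,"gripper": -0.2},
  ],
)

```text
t: 19.4
ee_pos: [468.0, 61.8, 209.5]
tcp_rot: [180.0, -0.0, 17.6]
force: [-0.2, 0.7, -0.3]
finger_gap: 0.6
```

carry_out(
  increments=[
    {"dx": 0,"dy": 0,"dz": 0,"ax": 0,"ay": 0,"az": 8.2,"gripper": -0.2},
    {"dx": 0,"dy": 0,"dz": 0,"ax": 0,"ay": 0,"az": 8.2,"gripper": -0.2},
    {"dx": 0,"dy": 0,"dz": 0,"ax": 0,"ay": 0,"az": 8,"gripper": -0.2},
    {"dx": 0,"dy": 0,"dz": 0,"ax": 0,"ay": 0,"az": 0,"gripper": -0.2},
  ],
)

```text
t: 19.8
ee_pos: [468.0, 61.8, 209.5]
tcp_rot: [-180.0, -0.0, -6.6]
force: [-0.2, 0.1, 0.8]
finger_gap: 0.599
```

```bash
python3 - <<'E'
from h import *
p=cams.capture("wrist")
for q,z in dict(hood_grip=53,hood_hinge=52,index_tip=120).items():
    for d in cams.spot_point(q,p)[:3]: print(q,np.array(d["xy"])*[512,384],round(d["confidence"],2),atz(p,d["xy"],z))
delta([469,63,45],-6.5)
save(p,"w8.png",s=1.5)
E
```

```text
hood_grip [255.28 173.68] 0.83 [471.1  60.9  53. ]
hood_grip [131.48  74.92] 0.27 [566.11 152.86  53.  ]
index_tip [131.89  74.61] 0.95 [560.37 129.28 120.  ]
t 20.0 pos [467.98  61.78 209.43] rot [-180.     -0.     -6.29] F [ 0.7  -0.13 -0.1 ] gap 0.5964476601109291
delta [  0.87  -1.32 164.43] rotvec [-0.   -0.    0.21]
```

View pics/w8.png

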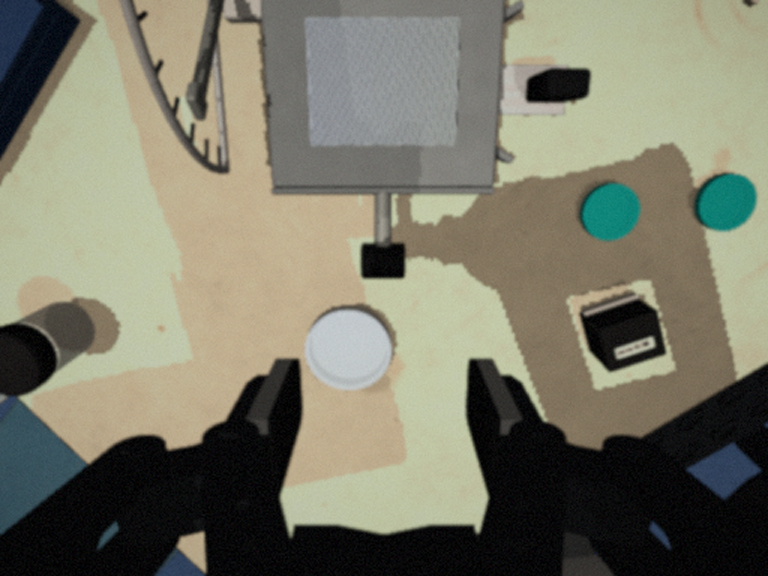

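The view shows the roller at (383,260), the index tip at about (196,112) and the index arm going up to (215,0). The hood's front edge is level, so the yaw is right.

```bash
cat > idx.py <<'E'
from h import *
from scipy.optimize import least_squares,brentq
YAW=np.radians(-6.4); ex=np.array([np.cos(YAW),np.sin(YAW),0]); ey=np.array([-np.sin(YAW),np.cos(YAW),0])
hinge=np.array([625.5,43.6,52])
def tip(a,y): return hinge+ey*y+99*(-np.cos(a)*ex+np.sin(a)*np.array([0,0,1]))
def one(p,xy):
    f=lambda z:(lambda P:((P-hinge)@ex)**2+(z-52)**2-99**2)(atz(p,xy,z))
    r=[]
    zs=np.linspace(70,150,81); v=[f(z) for z in zs]
    for i in range(80):
        if v[i]*v[i+1]<0:
            z=brentq(f,zs[i],zs[i+1]);P=atz(p,xy,z);r.append((round(float(np.arctan2(z-52,-(P-hinge)@ex)),3),round(float((P-hinge)@ey),1)))
    return r
def joint(L):
    f=lambda q:np.concatenate([proj(p,tip(*q))-np.array(xy)*[512,384] for p,xy in L])
    s=least_squares(f,[.7,79]); return s.x,s.fun
E
python3 - <<'E'
from idx import *
L=[]
for n in("wrist","top","scene"):
    p=cams.capture(n)
    for d in cams.spot_point("index_tip",p)[:2]:
        print(n,np.array(d["xy"])*[512,384],round(d["confidence"],2),one(p,d["xy"]))
        if d["confidence"]>.35 and d is not None: L.append((p,d["xy"]))
    if n=="top": save(p,"t9.png",(165,130,245,200),8)
    if n=="scene": save(p,"s9.png",(205,130,305,220),7)
for k in L: print(k[0]["shot"],np.array(k[1])*[512,384])
print(joint(L))
E
```

```text
wrist [127.9  74. ] 0.64 [(0.723, 81.7)]
top [184.88 182.59] 0.38 [(0.626, 82.7)]
scene [237.41 164.2 ] 0.56 [(0.734, 65.8)]
21 [127.9  74. ]
22 [184.88 182.59]
23 [237.41 164.2 ]
(array([ 0.72, 81.61]), array([ 0.39,  0.48,  0.25, -2.81, -2.9 , -1.14]))
```

carry_out(
  increments=[
    {"dx": 30,"dy": 0,"dz": 0,"ax": 0,"ay": 0,"az": 0,"gripper": -0.2},
    {"dx": 30,"dy": 0,"dz": 0,"ax": 0,"ay": 0,"az": 0,"gripper": -0.2},
    {"dx": 0,"dy": 0,"dz": 0,"ax": 0,"ay": 0,"az": 0,"gripper": -0.2},
  ],
)

```text
t: 20.6
ee_pos: [531.0, 54.8, 209.7]
tcp_rot: [-180.0, -0.2, -6.5]
force: [-0.4, 0.4, 0.7]
finger_gap: 0.603
```

```bash
python3 - <<'E'
from idx import *
p=cams.capture("wrist"); save(p,"w10.png",s=1.5)
for q,z in dict(hood_grip=53,hood_hinge=52).items():
    for d in cams.spot_point(q,p)[:2]: print(q,np.array(d["xy"])*[512,384],round(d["confidence"],2),atz(p,d["xy"],z))
for i in range(2):
    for d in cams.spot_point("index_tip",p)[:2]: print(np.array(d["xy"])*[512,384],round(d["confidence"],2),one(p,d["xy"]))
    if i==0: p=cams.capture("wrist")
s=telemetry.read_state(); print(s["ee_pos"],s["t"])
for a in(.6,.65,.7,.75,.8): print(a,proj(p,tip(a,81)))
E
```

```text
hood_grip [253.59 237.  ] 0.56 [473.35  62.5   53.  ]
hood_hinge [255.08  64.51] 0.81 [625.75  43.77  52.  ]
[258.   124.92] 0.23 [(1.149, -1.7)]
[142.39 164.39] 0.72 [(0.724, 77.4)]
[526.66  55.09 209.3 ] 20.9
0.6 [142.88 171.8 ]
0.65 [140.64 169.14]
0.7 [138.36 166.04]
0.75 [136.03 162.5 ]
0.8 [133.68 158.5 ]
```

View pics/w10.png

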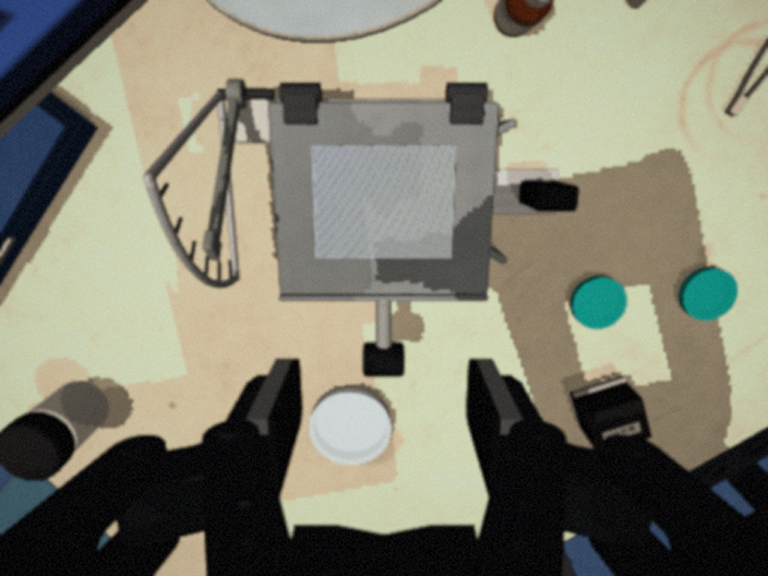

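The view shows the index arm from (235,88) to (211,255), the hood hinge blocks at (300,100) and (467,100), and the roller at (383,358). I'll keep this calibrated picture and return over the roller for a second one.

```bash
python3 - <<'E'
from h import *
import pickle
p=cams.capture("wrist"); pickle.dump(p,open("pB.pkl","wb"))
delta([471,61,209],-6.4)
E
```

```text
t 20.95 pos [526.83  55.09 209.4 ] rot [180.     0.02  -6.46] F [ 0.07 -0.06 -0.82] gap 0.5999338731147785
delta [-56.14   0.4    0.42] rotvec [ 0.    0.02 -0.06]
```

carry_out(
  increments=[
    {"dx": -28,"dy": 0,"dz": 0,"ax": 0,"ay": 0,"az": 0,"gripper": -0.2},
    {"dx": -28,"dy": 0,"dz": 0,"ax": 0,"ay": 0,"az": 0,"gripper": -0.2},
    {"dx": 0,"dy": 0,"dz": 0,"ax": 0,"ay": 0,"az": 0,"gripper": -0.2},
    {"dx": 0,"dy": 0,"dz": 0,"ax": 0,"ay": 0,"az": 0,"gripper": -0.2},
  ],
)

```text
t: 21.35
ee_pos: [471.9, 61.5, 209.9]
tcp_rot: [-180.0, -0.1, -6.4]
force: [-0.0, -0.5, 0.7]
finger_gap: 0.6
```

```bash
python3 - <<'E'
from idx import *
import pickle
A=cams.capture("wrist"); B=pickle.load(open("pB.pkl","rb")); pickle.dump(A,open("pA.pkl","wb"))
delta([471,61,45],-6.4)
for n,p,c,d in(("A",A,(122,60),(140,90)),("B",B,(132,150),(152,182))):
    g=cv2.cvtColor(np.array(p["pixels"]),cv2.COLOR_RGB2GRAY); print(n,"cols",c[0],"-",d[0])
    for r in range(c[1],d[1]): print(r," ".join("%3d"%v for v in g[r,c[0]:d[0]]))
    for d2 in cams.spot_point("index_tip",p)[:1] if n=="A" else []: print("net",np.array(d2["xy"])*[512,384],one(p,d2["xy"]))
    for a in(.6,.7,.8): print(a,"tip",proj(p,tip(a,81)),"root",proj(p,hinge+ey*81))
E
```

```text
t 21.4 pos [472.63  61.46 209.9 ] rot [-179.98   -0.09   -6.45] F [ 1.35 -0.37  0.04] gap 0.5993974512539747
delta [ -1.84   0.69 164.9 ] rotvec [-0.02 -0.09 -0.05]
A cols 122 - 140
60 178 172 178 175 176 166 154 132  92  61  58  65  82  77  61  46  33  57
61 175 176 177 171 166 145 129 106  85  72  69  66  72  63  52  41  41  61
62 173 178 175 175 156 128 108  93  90  85  70  66  60  56  46  36  36  67
63 178 179 180 172 150 120  98  97  94  85  77  64  47  48  45  36  45  72
64 188 186 186 173 142 114 101  96  92  91  79  58  46  34  40  38  48  88
65 192 188 191 175 137 106  96  97  94  88  71  55  44  38  38  36  54  98
66 191 193 183 168 132 109  99 102  97  83  74  57  38  37  35  37  62 114
67 191 188 180 161 127 104 103 103  95  86  68  54  40  35  35  35  66 117
68 191 186 182 156 122 103 101 100  90  79  65  50  38  34  36  39  76 123
69 190 189 180 146 118 102 103  99  93  77  59  43  40  34  32  44  80 129
70 183 186 176 144 117 108 110 110  95  79  60  42  36  32  36  50  94 142
71 180 189 176 144 125 122 123 117 107  80  57  41  37  34  34  55 109 148
72 178 188 178 152
[... 3642 characters left out ...]
4 120 168 185 194 190 181 149 104  93 149 184 191 187 176 133
176  65  63  62  55  74 125 167 191 190 190 180 152  98  94 148 181 192 193 175 136
177  74  62  57  53  78 128 168 182 193 191 178 151 100  91 148 181 189 194 180 131
178  81  62  61  52  66 109 150 172 181 186 185 155  99  93 146 185 194 189 176 139
179  89  78  66  63  64  73  99 131 152 172 172 146  96  92 149 181 190 187 169 130
180 112  92  76  70  64  57  66  79 101 128 140 124  88  83 136 168 175 165 146 107
181 140 123  99  79  71  62  59  58  66  81  95  88  66  68 102 126 126 117 100  78
0.6 tip [143.16 171.95] root [155.84  58.68]
0.7 tip [138.66 166.2 ] root [155.84  58.68]
0.8 tip [134.   158.67] root [155.84  58.68]
```

Both wrist views put the index tip at about 0.73 rad. I'll go down to the roller and pinch it.

carry_out(
  increments=[
    {"dx": -1.5,"dy": 0.5,"dz": 40,"ax": 0,"ay": 0,"az": 0,"gripper": -0.2},
    {"dx": 0,"dy": 0,"dz": 40,"ax": 0,"ay": 0,"az": 0,"gripper": -0.2},
    {"dx": 0,"dy": 0,"dz": 35,"ax": 0,"ay": 0,"az": 0,"gripper": -0.2},
    {"dx": 0,"dy": 0,"dz": 15,"ax": 0,"ay": 0,"az": 0,"gripper": -0.2},
    {"dx": 0,"dy": 0,"dz": 0,"ax": 0,"ay": 0,"az": 0,"gripper": -0.2},
  ],
)

```text
t: 21.95
ee_pos: [469.6, 60.8, 77.2]
tcp_rot: [179.9, 0.2, -6.5]
force: [0.1, -0.6, -0.2]
finger_gap: 0.603
```

```bash
python3 - <<'E'
from idx import *
p=cams.capture("wrist")
for d in cams.spot_point("hood_grip",p)[:2]: print(np.array(d["xy"])*[512,384],round(d["confidence"],2),atz(p,d["xy"],53))
g=cv2.cvtColor(np.array(p["pixels"]),cv2.COLOR_RGB2GRAY)
c=proj(p,np.array([470.7,61.3,60])); print(c)
u,v=int(c[0]),int(c[1]); sub=g[max(0,v-60):v+70:4,u-60:u+61:4]
for i,r in enumerate(sub): print(max(0,v-60)+4*i," ".join("%3d"%k for k in r))
print("cols from",u-60)
delta([470.7,61.3,45],-6.4)
E
```

```text
[251.6  238.31] 0.92 [470.59  61.74  53.  ]
[252.29 244.04]
184 202 198 198 200 198 200 201 150 115 118 174 186 150 118 140 148 125  87 126 116 105 107 107 107 110 131 137 141 142 141 141
188 198 197 201 200 204 198 173 106 106 105 109 106 113 108 133 142 125  95 134 135 111 111 110 107 136 137 137 139 139 138 138
192 196 196 200 201 201 199 186 106 108 104 108 108 107 106 128 147 128  93 127 138 120 117 111 133 140 139 139 137 141 141 142
196 195 197 202 202 202 198 198 108 106 108 106 108 110 109 138 144 125  90 132 141 137 142 139 137 134 141 140 139 138 138 137
200 199 195 197 200 199 201 200 110 105 107 139 143 139 107 134 145 127  91 135 143 142 138 139 140 136 137 133 136 139 141 139
204 199 196 203 198 200 202 200 116 108 109 136 137 136 114 133 136 129  92 135 141 136 138 140 139 134 133 134 139 134 137 134
208 198 202 198 200 198 198 177 108 107 112 139 140 145 101 136 139 117  78 135 139 137 137 138 138 131 131 132 137 131 136 136
212 196 202 197 202 198 198 187 109 107 105 129 139 139  59  71  71  69  63 135 136 137 140 135 138 138 135 136 140 130 136 135
216 199 194 201 
[... 2654 characters left out ...]
4 211 213 214 217
300   3 190 217 217 219 217 219 217 213 216 218 218 218 217 214 218 215 109 139 213 212 216 214 214 212 214 214 214 213 214 213
304  21 212 215 219 217 220 217 217 221 220 217 218 216 214 213 215 213 177 134 194 216 214 213 216 211 209 212 210 213 212 212
308  81 214 215 218 220 217 215 216 216 216 217 217 216 217 217 219 215 205 141 215 214 214 209 210 212 212 214 207 207 213 214
312 165 217 218 217 218 220 214 216 218 219 217 217 218 217 214 219 206 209 148 205 208 211 211 212 212 209 209 209 211 209 212
cols from 192
t 22.05 pos [471.17  60.99  79.54] rot [180.    -0.    -6.48] F [0.15 0.08 0.34] gap 0.6038179334938739
delta [-0.5  -0.25 34.54] rotvec [ 0.   -0.   -0.08]
```

carry_out(
  increments=[
    {"dx": -0.5,"dy": -0.5,"dz": 15,"ax": 0,"ay": 0,"az": 0,"gripper": -0.2},
    {"dx": 0,"dy": 0,"dz": 14,"ax": 0,"ay": 0,"az": 0,"gripper": -0.2},
    {"dx": 0,"dy": 0,"dz": 5,"ax": 0,"ay": 0,"az": 0,"gripper": -0.2},
    {"dx": 0,"dy": 0,"dz": 0,"ax": 0,"ay": 0,"az": 0,"gripper": -0.2},
    {"dx": 0,"dy": 0,"dz": 0,"ax": 0,"ay": 0,"az": 0,"gripper": 1},
    {"dx": 0,"dy": 0,"dz": 0,"ax": 0,"ay": 0,"az": 0,"gripper": 1},
    {"dx": 0,"dy": 0,"dz": 0,"ax": 0,"ay": 0,"az": 0,"gripper": 1},
    {"dx": 0,"dy": 0,"dz": 0,"ax": 0,"ay": 0,"az": 0,"gripper": 1},
    {"dx": 0,"dy": 0,"dz": 0,"ax": 0,"ay": 0,"az": 0,"gripper": 1},
    {"dx": 0,"dy": 0,"dz": 0,"ax": 0,"ay": 0,"az": 0,"gripper": 1},
  ],
)

```text
t: 23.05
ee_pos: [470.8, 62.0, 46.5]
tcp_rot: [-179.9, -0.1, -6.5]
force: [-0.5, 3.1, 5.3]
finger_gap: 0.298
```

```bash
python3 - <<'E'
from idx import *
delta([470.7,61.3,45],-6.4)
for a0 in(0,):
    pr=[0,0]
    for a in np.linspace(0,.73,13)[1:]:
        x,z=157*(1-np.cos(a)),157*np.sin(a); print(round(a,3),"step dx %.1f dz %.1f"%(x-pr[0],-(z-pr[1])),"cum",round(x,1),round(z,1)); pr=[x,z]
E
```

```text
t 23.05 pos [470.76  62.04  46.47] rot [-179.94   -0.1    -6.49] F [-0.52  3.1   5.3 ] gap 0.2977555071196087
delta [0.03 0.74 1.47] rotvec [-0.05 -0.1  -0.09]
0.061 step dx 0.3 dz -9.5 cum 0.3 9.5
0.122 step dx 0.9 dz -9.5 cum 1.2 19.1
0.182 step dx 1.4 dz -9.4 cum 2.6 28.5
0.243 step dx 2.0 dz -9.3 cum 4.6 37.8
0.304 step dx 2.6 dz -9.2 cum 7.2 47.0
0.365 step dx 3.1 dz -9.0 cum 10.3 56.0
0.426 step dx 3.7 dz -8.8 cum 14.0 64.9
0.487 step dx 4.2 dz -8.6 cum 18.2 73.4
0.548 step dx 4.7 dz -8.3 cum 22.9 81.7
0.608 step dx 5.2 dz -8.0 cum 28.2 89.7
0.669 step dx 5.7 dz -7.7 cum 33.9 97.4
0.73 step dx 6.1 dz -7.3 cum 40.0 104.7
```

carry_out(
  increments=[
    {"dx": 0.3,"dy": 0,"dz": -9.5,"ax": 0,"ay": 0,"az": 0,"gripper": 1},
    {"dx": 0.9,"dy": 0,"dz": -9.5,"ax": 0,"ay": 0,"az": 0,"gripper": 1},
    {"dx": 1.4,"dy": 0,"dz": -9.4,"ax": 0,"ay": 0,"az": 0,"gripper": 1},
    {"dx": 2,"dy": 0,"dz": -9.3,"ax": 0,"ay": 0,"az": 0,"gripper": 1},
    {"dx": 2.6,"dy": 0,"dz": -9.2,"ax": 0,"ay": 0,"az": 0,"gripper": 1},
  ],
)

```text
t: 23.55
ee_pos: [478.4, 61.2, 93.4]
tcp_rot: [-179.9, -0.1, -6.5]
force: [6.4, 3.0, -8.4]
finger_gap: 0.293
```

carry_out(
  increments=[
    {"dx": 3.1,"dy": 0,"dz": -9,"ax": 0,"ay": 0,"az": 0,"gripper": 1},
    {"dx": 3.7,"dy": 0,"dz": -8.8,"ax": 0,"ay": 0,"az": 0,"gripper": 1},
    {"dx": 4.2,"dy": 0,"dz": -8.6,"ax": 0,"ay": 0,"az": 0,"gripper": 1},
    {"dx": 4.7,"dy": 0,"dz": -8.3,"ax": 0,"ay": 0,"az": 0,"gripper": 1},
    {"dx": 5.2,"dy": 0,"dz": -8,"ax": 0,"ay": 0,"az": 0,"gripper": 1},
    {"dx": 0,"dy": 0,"dz": 0,"ax": 0,"ay": 0,"az": 0,"gripper": 1},
  ],
)

```text
t: 24.15
ee_pos: [499.1, 58.8, 136.1]
tcp_rot: [-179.9, -0.1, -6.5]
force: [4.1, 4.6, -8.3]
finger_gap: 0.289
```

```bash
python3 - <<'E'
from idx import *
import pickle
s=telemetry.read_state();print(s["t"],s["ee_pos"],s["force"],s["ft_torque"],s["finger_gap"])
print("angle from z",np.arcsin((s["ee_pos"][2]-46.5)/157), "from x", np.arccos(1-np.hypot(s["ee_pos"][0]-470.8,s["ee_pos"][1]-62)/157))
for n in("wrist","top","scene"):
    p=cams.capture(n)
    if n=="wrist": pickle.dump(p,open("pC.pkl","wb"))
    for q in("index_tip","hood_grip"):
        for d in cams.spot_point(q,p)[:1]: print(n,q,np.array(d["xy"])*[512,384],round(d["confidence"],2),one(p,d["xy"]) if q=="index_tip" else "")
    if n=="wrist":
        for a in(.6,.7,.8): print(a,proj(p,tip(a,81)))
E
```

```text
24.15 [499.13  58.81 136.13] [ 4.08  4.56 -8.32] [ 0.77 -0.34 -0.09] 0.28935135199729206
angle from z 0.6076259513173051 from x 0.6121231717950121
wrist index_tip [ 79.   138.51] 0.96 [(0.726, 80.7)]
wrist hood_grip [255.18 266.92] 0.63 
0.6 [ 90.86 151.48]
0.7 [ 80.98 141.56]
0.8 [ 70.36 128.48]
top hood_grip [278.78 246.3 ] 0.53 
scene index_tip [238.69 164.51] 0.36 [(0.746, 59.5)]
scene hood_grip [230.5  167.19] 0.8
```

```bash
python3 - <<'E'
from idx import *
import pickle
A,B,C=[pickle.load(open(f"p{k}.pkl","rb")) for k in "ABC"]
S=np.array([512,384])
for nm,L in dict(net=[(A,(130,80.8)),(B,(142.4,164.4)),(C,(79,138.5))],man=[(A,(131.4,79)),(B,(138.7,163))],manC=[(A,(131.4,79)),(B,(138.7,163)),(C,(79,138.5))]).items():
    X,r=tri([ray(p,np.array(x)/S) for p,x in L])
    for h in(625.5,626.5):
        d=X-[h,43.8,52]; print(nm,X,np.round(r,1),"h",h,"a atan",np.arctan2(d[2],-d@ex),"r",np.hypot(d[2],d@ex),"a z",np.arcsin(d[2]/99),"a x",np.arccos(-d@ex/99))
# hood plate look: grip network in C gives?
g=cv2.cvtColor(np.array(C["pixels"]),cv2.COLOR_RGB2GRAY)
print("C tip patch 66..100");
for r in range(118,160,2): print(r," ".join("%3d"%v for v in g[r,64:104:2]))
E
```

```text
net [560.92 129.66 120.99] [1.3 1.8 0.6] h 625.5 a atan 0.7520363355935556 r 100.9871714100068 a z 0.7709812325723954 a x 0.7303241529235477
net [560.92 129.66 120.99] [1.3 1.8 0.6] h 626.5 a atan 0.7453620612864916 r 101.71518492394316 a z 0.7709812325723954 a x 0.7151479181335032
man [561.83 131.16 117.75] [0.1 0.1] h 625.5 a atan 0.7331358885176193 r 98.2535297110985 a z 0.7263660013881261 a x 0.7414699137304664
man [561.83 131.16 117.75] [0.1 0.1] h 626.5 a atan 0.7264179441445756 r 98.99421212693554 a z 0.7263660013881261 a x 0.7264837427232153
manC [561.63 130.58 119.76] [0.2 0.5 0.6] h 625.5 a atan 0.7471654295668889 r 99.70731195327569 a z 0.7538040134310131 a x 0.7394200881683989
manC [561.63 130.58 119.76] [0.2 0.5 0.6] h 626.5 a atan 0.7404416021475971 r 100.43862846534638 a z 0.7538040134310131 a x 0.7243994667393424
C tip patch 66..100
118 218 220 217 214 171 130 128 121 105  70  52  50  51  51  59 172 218 221 221 219
120 218 218 218 204 144 132 128 121 100  61  50  52  49  47  68 200 224 221 219 221
122 205 205 216 191 139 131 130 117  89  54  51  50  51  44 101 212 221
[... 824 characters left out ...]
  93 169 219 219 217 219 218
144 204 230 230 230 225 222 219 218 219 147  64 118 181 187 213 220 222 221 220 219
146 121 201 229 231 225 218 217 218 222 142  39 144 220 220 221 221 222 221 219 218
148  64 107 183 228 229 218 214 218 217 122  45 165 217 220 217 220 221 220 209 213
150  75  64  91 184 227 219 217 219 213 113  48 182 224 223 217 221 221 206 117 145
152  94  82  71  94 179 217 218 217 204  89  55 197 220 218 218 213 221 202  82 115
154 129 115  99  81  89 165 214 220 200  78  64 202 218 222 216 216 221 197  80 115
156 161 142 122 102  78  76 129 189 189  63  86 207 222 220 216 220 220 193  73 117
158 208 169 140 114  87  69  67  92 122  46  96 213 218 220 220 220 220 195  72 117
```

carry_out(
  increments=[
    {"dx": 3.8,"dy": 0,"dz": -5.2,"ax": 0,"ay": 0,"az": 0,"gripper": 1},
    {"dx": 3.9,"dy": 0,"dz": -5.1,"ax": 0,"ay": 0,"az": 0,"gripper": 1},
    {"dx": 3.9,"dy": 0,"dz": -5,"ax": 0,"ay": 0,"az": 0,"gripper": 1},
    {"dx": 0,"dy": 0,"dz": 0,"ax": 0,"ay": 0,"az": 0,"gripper": 1},
    {"dx": 0,"dy": 0,"dz": 0,"ax": 0,"ay": 0,"az": 0,"gripper": 1},
  ],
)

```text
t: 25.1
ee_pos: [509.9, 57.6, 150.3]
tcp_rot: [-179.9, -0.1, -6.5]
force: [5.5, 4.4, -8.8]
finger_gap: 0.291
```

```bash
python3 - <<'E'
from idx import *
s=telemetry.read_state();print(s["t"],s["ee_pos"],s["force"],s["finger_gap"])
print("angle from z",np.arcsin((s["ee_pos"][2]-46.5)/157), "from x", np.arccos(1-np.hypot(s["ee_pos"][0]-470.8,s["ee_pos"][1]-62)/157))
for n in("wrist","scene","top"):
    p=cams.capture(n)
    for q,z in dict(index_tip=118,hood_grip=157,tray_fin=32,hood_hinge=52).items():
        for d in cams.spot_point(q,p)[:1]: print(n,q,np.array(d["xy"])*[512,384],round(d["confidence"],2),one(p,d["xy"]) if q=="index_tip" else atz(p,d["xy"],z))
    if n!="top":
        # plate's +y edge vs index arm: gradient edges; print expected line slopes for angles
        e=cv2.createLineSegmentDetector().detect(cv2.cvtColor(np.array(p["pixels"]),cv2.COLOR_RGB2GRAY))[0][:,0]
        for a in(.68,.73,.78):
            f=[proj(p,hinge+ey*60+r*(-np.cos(a)*ex+np.array([0,0,np.sin(a)]))) for r in(20,110)]; print("plate edge",a,*f)
            f=[proj(p,hinge+ey*81+r*(-np.cos(a)*ex+np.array([0,0,np.sin(a)]))) for r in(20,99)]; print("arm",a,*f)
        f0,f1=[proj(p,hinge+ey*70+r*(-np.cos(.73)*ex+np.array([0,0,np.sin(.73)]))) for r in(0,110)]
        for l in e:
            m=(l[:2]+l[2:])/2; L=np.hypot(*(l[2:]-l[:2]))
            if L>18 and np.abs(m-(f0+f1)/2).max()<70: print("   LSD",l,"len %.0f"%L)
E
```

```text
25.1 [509.86  57.59 150.26] [ 5.49  4.42 -8.81] 0.2913460849590326
angle from z 0.7219919262387221 from x 0.7232454487201297
wrist index_tip [ 97.79 153.91] 0.65 [(0.747, 79.0)]
wrist hood_grip [252.98 268.11] 0.69 [511.21  57.57 157.  ]
wrist tray_fin [390.4  111.01] 0.71 [558.3  -48.73  32.  ]
wrist hood_hinge [257.69  17.01] 0.77 [627.66  42.13  52.  ]
plate edge 0.68 [157.32  45.17] [136.89 179.72]
arm 0.68 [123.07  45.41] [ 99.52 160.43]
plate edge 0.73 [156.88  43.85] [133.2  174.83]
arm 0.73 [122.48  44.09] [ 95.31 155.65]
plate edge 0.78 [156.44  42.46] [129.38 169.13]
arm 0.78 [121.89  42.71] [ 90.98 150.17]
   LSD [128.6   38.44 120.04  84.96] len 47
   LSD [118.86  85.52 107.28 141.96] len 58
   LSD [112.57  22.98  29.75  74.97] len 98
   LSD [ 61.05 135.3   75.67 154.65] len 24
   LSD [ 20.77  66.83 112.4   14.65] len 105
   LSD [141.91  29.37 144.79  48.06] len 19
   LSD [124.68  79.47 130.8  140.61] len 61
   LSD [132.02 144.18 145.91  63.99] len 81
   LSD [149.03  48.07 153.09  24.16] len 24
   LSD [104.52  90.93 109.01  70.27] len 21
   LSD [125.24 120.78 121.81  84.3
[... 1361 characters left out ...]
0.32 135.66] len 58
   LSD [276.98 189.69 257.88 196.15] len 20
   LSD [343.19 146.13 261.92 138.83] len 82
   LSD [268.3  125.71 287.   128.52] len 19
   LSD [200.56 136.24 219.5  138.23] len 19
   LSD [219.39 102.73 198.13 101.87] len 21
   LSD [219.45 119.79 199.38 118.11] len 20
   LSD [288.13 128.07 308.3  130.08] len 20
   LSD [179.15 159.4  174.84 118.21] len 41
   LSD [312.59 176.93 314.02 158.19] len 19
   LSD [180.62 171.05 200.63 170.99] len 20
   LSD [177.21 113.22 181.85 158.13] len 45
   LSD [234.72 205.02 217.42 214.31] len 20
top index_tip [208.49 248.1 ] 0.27 []
top hood_grip [263.32 183.4 ] 0.64 [543.51 -45.63 157.  ]
top tray_fin [266.39 186.01] 0.82 [552.06 -57.45  32.  ]
```

```bash
python3 - <<'E'
from idx import *
import pickle
p=cams.capture("wrist"); pickle.dump(p,open("pD.pkl","wb"))
g=cv2.cvtColor(np.array(p["pixels"]),cv2.COLOR_RGB2GRAY)
for r in list(range(24,140,8))+list(range(140,166,3)): print(r," ".join("%3d"%v for v in g[r,84:160:2]))
K=np.array(p["mtx"])
def und(q): 
    o,v=ray(p,np.array(q)/[512,384]); return np.array(p["R"])@v
def ang(l):
    n=np.cross(und(l[:2]),und(l[2:])); n/=np.linalg.norm(n); nw=np.array(p["R"]).T@n
    return np.arctan2(nw@ex,nw[2])  # -cos a nx + sin a nz=0
for l in([128.6,38.44,120.04,84.96],[118.86,85.52,107.28,141.96],[132.02,144.18,145.91,63.99],[187,43.28,176.31,135.7],[117.47,65.48,127.18,22.22],[124.68,79.47,130.8,140.61]): print(l,ang(l))
E
```

```text
24 210 213 212 212 204 173 132  94  84  70  67  62  68  97 132 125 101 105 131 123 116 104  57  91  70  42  49  92 107 182 208 210 211 211 209 140 117 119
32  94  84  73  66  62  62  66 123 190 211 216 215 216 216 199 205 174 121 120 122 110  60  47  60  92  95  97 106 110 159 219 220 220 217 162 118 118 121
40  92 158 200 213 216 214 218 216 217 216 216 218 220 219 208 196 146  84 118 113  69  46  90 203 149 109 110 109 108 111 170 222 224 197 122 120 119 117
48 212 215 218 214 215 216 215 219 216 219 220 217 216 218 219 156  72  77  97  73  43  60 186 220 219 222 197 108 110 109 122 209 211 133 118 123 121 120
56 213 216 217 217 220 217 216 217 219 218 218 217 218 220 183  92  74  73  61  50  62 181 204 219 223 223 221 168 111 109 111 112 116 125 123 119 120 118
64 215 219 218 220 217 217 218 218 216 213 213 216 220 194 131 109  78  65  53  52 163 219 220 220 216 209 205 203 208 205 203 162 120 120 119 123 123 123
72 221 219 216 218 217 218 216 220 219 221 218 220 202 129 128 124  84  53  43  73 197 222 223 220 220 217 220 219 222 222 196 125 115 123 119 121 118 119
80 217 217 219 
[... 2232 characters left out ...]
6 223 226 224 225 219 206 205 135 119 122 119 121 115 117 118 118 118 119 119 121 123 119
161 233 231 223 221 221 222 204  89  95 194 209 214 227 224 219 219 224 222 225 225 214 207 190 129 119 117 125 120 116 123 121 115 119 117 121 122 120 124
164 115 201 223 222 220 221 196  65 119 216 222 222 221 217 122 113 210 221 226 214 112 135 167 120 122 118 120 121 121 116 116 117 117 120 122 119 121 124
[128.6, 38.44, 120.04, 84.96] 0.6550720108306588
[118.86, 85.52, 107.28, 141.96] 0.690634990140832
[132.02, 144.18, 145.91, 63.99] -2.446756520768473
[187, 43.28, 176.31, 135.7] 0.7023165270693976
[117.47, 65.48, 127.18, 22.22] -2.441377352469089
[124.68, 79.47, 130.8, 140.61] 0.013315966395153759
```

```bash
python3 - <<'E'
from h import *
print(manip.finish_job()); s=telemetry.read_state(); print(s["t"],s["ee_pos"],s["finger_gap"])
E
```

```text
the job is handed in; nothing more can be done
None
the job is handed in; nothing more can be done
```

I slid the tray into the dock and let go of it. Then I lifted the hood by its roller to the index angle and handed the job in at about 25.5 s, still holding the roller. The interface gives no verdict.

- **Tray:** I pushed it in until the nose met the stop. The force rose to about 27 N while the tray stayed put, at the place I expected. After I let go, one look showed the fin outside the guides and the hood still shut. I saw the near dish seated in its pocket on the way in, and both dishes in a top view just before the mouth. I could not look at them again inside the dock.
- **Hood:** At hand-in the arm's pose put it at 0.722 rad, with the roller held in the jaws (opening 0.29).
- **Index arm:** I put it at about 0.73 rad from the tip's position in several wrist views. The readings ran from about 0.71 to 0.77, depending on the view and the assumed hinge position.
- **Last slope check:** In the final wrist image the hood plate read about 0.70 rad and the clearer edges of the index arm about 0.69 to 0.70. One shorter edge on the arm disagreed, at 0.655. All these readings sit about 0.02 below the value from the arm's pose, which I put down to camera calibration. The remaining mismatch should be about 0.01 to 0.02 rad.
- **Weak readings:** The top camera's index readings were unreliable and I gave them no weight.

I did not deliberately touch the index arm or the other things on the desk. My last view before the lift showed the things in frame where they had been, but I did not check each one at the end.

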